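Build a billet in the stacking jig

ROBOT

A 6-joint arm with a two-finger parallel gripper is mounted at the origin on the work surface. World frame = base frame: x ahead of the robot, y to its left, z up, the work surface at z = 0. Lengths are in mm, angles in rad, forces in N, time in s.
With the tool pointing down it reaches from about 225 to 875 mm from the base axis. Payload 3.4 kg.
Tool frame: the origin (TCP) lies between the finger pads; the fingertips stand 8 mm ahead of it and the grasp point (between the pads) lies 11 mm behind it; z points along the fingers, y is the line along which they close (so a half turn about z gives the same grasp; the last joint's range is limited). The gripper opens to 85 mm and grips with 20 to 120 N. Pads are 22 mm wide; open, the fingers measure 114 mm over their backs; the gripper's body (76 mm by 85 mm) begins 54 mm behind the grasp point. The pads swing forward as they close: fully open they stand 13 mm farther back than shut.
Start: joints at [1.144, 0.276, 1.505, -0, 1.361, -0.121], TCP at [173.125, 548.354, 218.628] pointing down, gripper open.
Joint ranges: [-2.89, 2.89], [-0.75, 2.08], [0.22, 2.7], [-1.18, 4.32], [0.11, 2.71], [-2.7, 2.7]. Speed limits (rad/s): [2.57, 2.57, 3.14, 3.14, 3.14, 3.14].

INTERFACE

Orientations are given as a rotation vector (axis times angle).
In Python, from plant import manip, imaging gives the robot as it stands. The module is installed in compiled form; this text tells all that it offers.
- The arm moves only by the tool move_arm, never from a script. Its argument "targets" is a list of rows, each a list of 3 entries, a list of its own where there are three numbers: the opening, from 0 (shut) to 1 (fully open), then the shift along the tool's x, y, z in mm, then the turn about the tool's z in degrees. A call has 1 to 20 rows; each row shifts and turns the commanded pose from where the row before left it, along the tool's axes as they then stand; what a row does not reach is not made up. A row lasts 1/10 s, in which the tool goes at most 50 mm and 8.59 degrees, less where a joint would pass 70% of its speed; a pose out of reach is approached as far as the arm can. A call with a gripper value outside its range is refused whole. The fingers move at their own pace and stop on an object; "force" is the grip in N (left out, the last holds). Time passes only in rows, so rows that do not move let the fingers close. It gives the time, the measured TCP pose, the force, the opening and the grip force at its end, in the units of the state.
- manip.read_state(): the state, without advancing time (a new reading comes with each control period).
- imaging.camera(name): name is "side" or "top"; returns (picture, depth): 400x640x3 uint8, blue, green, red; 400x640 float32, mm along the optical axis (not along the pixel's ray), 0 where there is no reading.
- imaging.camera_params(name): a dict with "camera_matrix" (3x3 intrinsics, pixels), "k1" (the pictures are not rectified: a ray, as slopes to the right and down, at radius r is drawn at 1 + k1 r^2 times it, then the intrinsics apply), "view" (4x4, takes a point from world to camera coordinates). Camera axes: x right, y down, z forward; pixel columns grow to the right and rows downward; lengths in mm; the calibration is good to about 2 mm. A picture is of the moment at which its call begins. camera_params takes no time and is no camera call.
- manip.hand_in(): hands the job in; it is judged then, once.
The state is a dict: "t": time; "qpos": joint angles; "qd": joint speeds; "effort": joint torques, N m; "tool_pos": TCP position; "tcp_rot": TCP orientation; "ft_force": force on the tool from outside, world axes, zero at the start; "moment": the same for the moment, N m; "gripper_width": finger opening in mm; "grip_force": force on a finger pad.
Only numpy, scipy, OpenCV 4.12 (cv2) and the standard library are available. Lean on these libraries where they do the work, as an engineer would, in place of code of your own. Each camera call takes 0.05 s, during which the arm holds its last target. There are 200 camera calls.

TASK

Set up the stacking jig and build the billet: slide the jig's stop by its knob to the index hole that leaves a gap just longer than the steel plates, and while the jig is still empty lock it with the collared pin from the tool block, dropped through the stop's eye into that hole until the collar rests on the stop. Then stack all the loose steel plates flat and square on top of one another in the jig, between the two stops and the four dowels. Leave the other tools where they are.

Things in the scene. Friction and masses are not known exactly. Their poses are not given: they have to be found in the camera images.
- stop (a joint): position of the jig's sliding stop along its bar (m): 0 = nearest the robot, grows along +x of the jig towards the fixed stop, range 0 to 0.130. At 0.085 its eye is over the index hole for these plates and the gap between the stops is 108 mm. It slides stiffly (about 3 N) and stays where left.
- stop_knob (a point): on the axis of the upright round black knob of the sliding stop, 56 mm above the table. Knob: 26 mm diameter, top 71 mm, foot 39 mm above the table. It stands 40 mm behind the eye, on the robot's side; the stop's upright face (48 mm wide, top 87 mm above the table) is 41 mm ahead of the eye.
- stop_eye (a point): centre of the mouth of the stop's eye, a vertical 16 mm through hole in its dark steel saddle (86 x 50 mm, 8 mm thick, top face 39 mm above the table, 1 mm clear of the bar).
- jig_hole (a point): mouth of the index hole for these plates, on the top face of the jig's bar, 30 mm above the table: 16 mm diameter, 22 mm deep, 95 mm from the nest's centre along -x of the jig. Of the bar's four holes, 40 mm apart, it is the third from the robot's end; the others leave gaps of 188, 148 and 68 mm.
- jig_nest (a point): centre of the jig's nest, on the bar's top face 30 mm above the table, where the middle of the lowest plate's underside belongs. x along the bar towards the fixed stop, away from the robot; y across; z up. The fixed stop's face is at x = +54 mm, the sliding stop's at -54 mm when set: 4 mm play at each end of a plate.
- jig: the stacking jig, fixed; origin under the nest's centre, at table height, axes as jig_nest. Steel base 360 x 120 x 8 mm, bar 36 mm wide, top at 30 mm. Four 10 mm dowels at x = +-34, y = +-31.5 mm, pointed tips 86 mm high, leave a plate 4 mm play to each side; between them the sides are open to fingers. Fixed stop 60 mm wide, 89 mm high, flared top.
- pin_mid (a point): half-way up the upright steel locking pin, 114 mm long, 0.2 kg, z up. From below: shank 11 mm diameter x 30 mm with a tapered tip; collar 32 mm diameter x 6 mm; round grip 22 mm diameter x 78 mm. This point: 57 mm above the tip, 27 mm above the collar's underside; 66 mm above the table when home in the jig.
- block: wooden tool block, fixed, 60 (x) x 160 (y) x 45 mm high; origin: centre of its underside. Three vertical 16 mm holes along its y axis, 50 mm apart, hold the collared locking pin and two dark tools without collars (punch, drift), in any order; the pin's collar rests on the block's top.
- plate1_mid (a point): centre of a loose flat steel billet plate, 100 mm (x) x 45 mm (y) x 8 mm (z), about 0.28 kg, lying flat on the table at the start. All plates are alike; four to six are present.
- plate2_mid (a point): centre of another such plate, like plate1. May be absent.
- plate3_mid (a point): centre of another such plate, like plate1. May be absent.
- plate4_mid (a point): centre of another such plate, like plate1. May be absent.
- plate5_mid (a point): centre of another such plate, like plate1. May be absent.
- plate6_mid (a point): centre of another such plate, like plate1. May be absent.
- flux_mid (a point): middle of a bystander, not to be disturbed: white jar, 84 mm diameter, 105 mm high.
- tape_mid (a point): middle of a bystander, not to be disturbed: yellow tape measure standing on the table, 65 x 35 x 62 mm.
- brush_mid (a point): middle of a bystander, not to be disturbed: wire brush with a wooden back, 260 x 30 x 44 mm.
- offcut_mid (a point): middle of a bystander, not to be disturbed: square bar offcut, 90 x 16 x 16 mm.
- punch_mid (a point): middle of a bystander, not to be disturbed: slim dark punch, 18 mm diameter, 92 mm long, standing 30 mm deep in a hole of the tool block, without a collar.
- drift_mid (a point): middle of a bystander, not to be disturbed: dark tapered drift, up to 24 mm diameter, 80 mm long, standing 30 mm deep in a hole of the tool block, without a collar.
Mind the look-alikes: they are no part of the job. What is shaped like the part that bears plate4_mid but green is not meant.

How it is judged:
By the outcome, as a careful person would: the job done as asked, in the order asked, and still so for the second after the job is handed in, with the robot touching nothing.
Of plate1, plate2, plate3, plate4, plate5, plate6 only 4 to 6 are there at a start; the rules pass over those that are not, and their reading is None.
At some moment in a run one of plate1, plate2, plate3, plate4, plate5, plate6 may be knocked a few centimetres aside while the robot is not near it.
It also fails if it takes over 210 s, if anything falls off the work surface, if the arm or the gripper's body presses on something with over 40 N, if the wrist force passes 120 N, or if a joint passes its speed limit or range.

## Working session

There is one attempt and no reset: what is moved stays moved. The work goes in short steps, Python scripts to look and compute and a tool call to move; the robot and the scene stay as the last step left them, time stands still between calls to the robot, and variables do not carry over. Pictures are saved under pics/ and viewed, at most 14 in all, crops included, and the job is handed in when it is done.

Besides the shell and the picture viewer there is one more tool, called in YAML: its name, and indented under it one key for each argument. move_arm: Moves the arm, as the interface text tells. Its arguments: {"type":"object","properties":{"targets":{"type":"array","items":{"type":"array"}},"force":{"type":"number"}},"required":["targets"]}

```bash
mkdir -p pics; ls; cat > h.py <<'E'
import numpy as np,cv2
from plant import manip,imaging
def snap(n,f):
    p,d=imaging.camera(n); cv2.imwrite(f'pics/{f}.png',p); np.save(f'pics/{f}.npy',d); return p,d
def ray(n,u,v):
    c=imaging.camera_params(n);K=np.array(c['camera_matrix'],float)
    xd=np.array([(u-K[0,2])/K[0,0],(v-K[1,2])/K[1,1]]);x=xd.copy()
    for _ in range(20): x=xd/(1+c['k1']*(x@x))
    V=np.array(c['view'],float);R=V[:3,:3];o=-R.T@V[:3,3]
    return o,R.T@np.array([x[0],x[1],1])
def atz(n,u,v,z):
    o,d=ray(n,u,v); return o+d*(z-o[2])/d[2]
def atd(n,u,v,d):
    o,r=ray(n,u,v); return o+r*d
def cloud(n,d):
    c=imaging.camera_params(n);K=np.array(c['camera_matrix'],float)
    v,u=np.mgrid[0:400,0:640].astype(float)
    a=(u-K[0,2])/K[0,0];b=(v-K[1,2])/K[1,1];x,y=a.copy(),b.copy()
    for _ in range(20):
        s=1+c['k1']*(x*x+y*y);x=a/s;y=b/s
    V=np.array(c['view'],float);R=V[:3,:3];o=-R.T@V[:3,3]
    return (np.stack([x*d,y*d,d],-1)@R)+o
E
python3 - <<'E'
from h import *
for n in('side','top'):
    p,d=snap(n,n+'0'); print(n,imaging.camera_params(n))
    cv2.imwrite(f'pics/{n}0b.png',cv2.resize(p,(800,500),interpolation=cv2.INTER_CUBIC))
s=manip.read_state();print(s)
E
```

```text
pics
side {'camera_matrix': array([[368.71595366,   0.        , 319.12435945],
       [  0.        , 368.71595366, 204.99126204],
       [  0.        ,   0.        ,   1.        ]]), 'k1': -0.08862155121840884, 'view': array([[ 7.46482166e-01, -6.65346380e-01,  8.86400731e-03,
        -3.42583412e+02],
       [-4.83272020e-01, -5.51265458e-01, -6.80113630e-01,
         2.83414878e+02],
       [ 4.57397563e-01,  5.03408969e-01, -7.33053122e-01,
         7.93960510e+02],
       [ 0.00000000e+00,  0.00000000e+00,  0.00000000e+00,
         1.00000000e+00]])}
top {'camera_matrix': array([[376.4961022 ,   0.        , 314.46478613],
       [  0.        , 376.4961022 , 208.72124563],
       [  0.        ,   0.        ,   1.        ]]), 'k1': -0.06103023207457223, 'view': array([[ 1.99763502e-02, -9.99775744e-01,  7.02907127e-03,
         2.05101833e+00],
       [-9.93326538e-01, -2.06452796e-02, -1.13473170e-01,
         4.53036042e+02],
       [ 1.13592840e-01, -4.71538325e-03, -9.93516196e-01,
         1.00401483e+03],
       [ 0.00000000e+00,  0.00000000e+00,  0.00000000e+00,
         1.00000000e+00]])}
{'t': 0.1, 'qpos': array([ 1.14397749e+00,  2.76548307e-01,  1.50598343e+00, -1.36968419e-05,
        1.36068407e+00, -1.20993325e-01]), 'qd': array([-0.00168441, -0.00250998, -0.00164437, -0.00088341, -0.00018798,
       -0.00166526]), 'effort': array([ 8.12390645e-04, -4.17703342e+01, -2.46402848e+01, -2.95812097e-04,
        5.93171484e-03,  1.26846041e-05]), 'tool_pos': array([172.93066309, 547.8842087 , 217.82598104]), 'tcp_rot': array([-4.78450161e-01, -3.10451387e+00,  2.45995078e-03]), 'ft_force': array([ 0.42970972, -0.42934377,  0.22812317]), 'moment': array([ 0.01167734, -0.06533719, -0.03059186]), 'grip_force': 0.0, 'gripper_width': 85.49366518162923}
```

View pics/top0b.png

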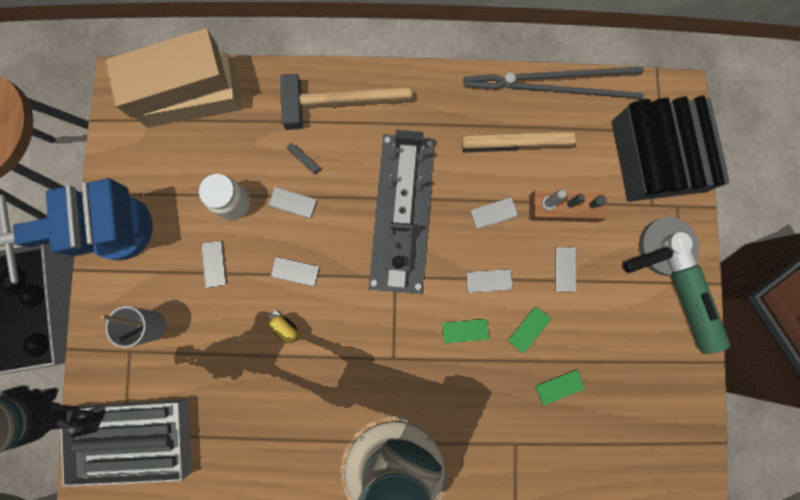

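View pics/side0b.png

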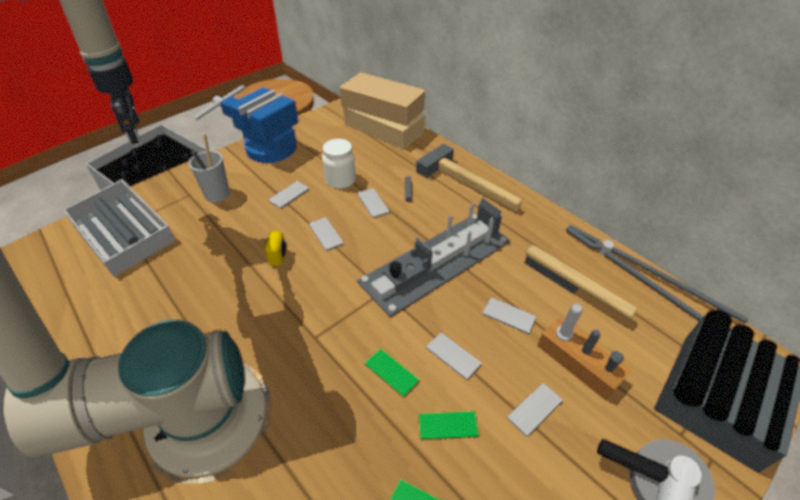

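The top view shows six grey plates: three left of the jig at (292,202), (214,264), (295,271), and three right at (494,213), (489,281), (566,269). The pin is the light tool at (556,198) in the block at (568,206). The knob is at (400,262).

```bash
cat >> h.py <<'E'
def plates(n,p,z=8,zmin=-8,zmax=25):
    """grey plate blobs on the table -> (x,y,yaw of long axis deg,L,W)"""
    hsv=cv2.cvtColor(p,cv2.COLOR_BGR2HSV)
    m=((hsv[...,1]<40)&(hsv[...,2]>120)).astype(np.uint8)
    k,l,st,_=cv2.connectedComponentsWithStats(m,connectivity=4);out=[]
    for i in range(1,k):
        if st[i,4]<150 or st[i,4]>1500: continue
        cs,_=cv2.findContours((l==i).astype(np.uint8),cv2.RETR_EXTERNAL,cv2.CHAIN_APPROX_NONE)
        c=max(cs,key=cv2.contourArea)[:,0]
        w=np.array([atz(n,u,v,z)[:2] for u,v in c],np.float32)
        (x,y),(a,b),t=cv2.minAreaRect(w)
        if a<b:a,b,t=b,a,t+90
        if 75<a<125 and 30<b<60: out.append([x,y,(t+90)%180-90,a,b])
    return np.array(sorted(out,key=lambda r:r[1]))
E
python3 - <<'E'
from h import *
np.set_printoptions(suppress=True,precision=1)
for n in('top','side'):
    p=cv2.imread(f'pics/{n}0.png'); print(n);print(plates(n,p))
p=cv2.imread('pics/top0.png')
a=p[95:240,290:355]; a=cv2.resize(a,None,fx=4,fy=4,interpolation=cv2.INTER_CUBIC)
b=p[145:180,418:490]; b=cv2.resize(b,None,fx=5,fy=5,interpolation=cv2.INTER_CUBIC)
o=np.zeros((600,660,3),np.uint8);o[:580,:260]=a;o[:175,280:640]=b
cv2.imwrite('pics/c1.png',o)
p=cv2.imread('pics/side0.png')
a=p[155:255,282:412]; cv2.imwrite('pics/c2.png',cv2.resize(a,None,fx=6,fy=6,interpolation=cv2.INTER_CUBIC))
E
```

```text
top
[[ 445.5 -376.8   -1.2   97.6   43.1]
 [ 570.2 -214.2  -71.7   99.4   45.4]
 [ 416.1 -202.6  -85.   100.1   44. ]
 [ 427.8  230.2   78.7   99.2   44.3]
 [ 584.7  243.1   74.1   99.9   45.5]
 [ 440.8  415.1   10.1   99.8   45. ]]
sideTraceback (most recent call last):
  File "<stdin>", line 4, in <module>
  File "h.py", line 32, in plates
    w=np.array([atz(n,u,v,z)[:2] for u,v in c],np.float32)
                ~~~^^^^^^^^^
  File "h.py", line 12, in atz
    o,d=ray(n,u,v); return o+d*(z-o[2])/d[2]
        ~~~^^^^^^^
  File "h.py", line 6, in ray
    c=imaging.camera_params(n);K=np.array(c['camera_matrix'],float)
ValueError: time passes only in moves, steps and waits
```

```bash
sed -i 's/imaging.camera_params(n)/params(n)/' h.py; sed -i '2a import functools\n@functools.lru_cache\ndef params(n): return imaging.camera_params(n)' h.py
python3 - <<'E'
from h import *
np.set_printoptions(suppress=True,precision=1)
for n in('side',):
    p=cv2.imread(f'pics/{n}0.png'); print(n);print(plates(n,p))
p=cv2.imread('pics/top0.png')
a=p[95:240,290:355]; a=cv2.resize(a,None,fx=4,fy=4,interpolation=cv2.INTER_CUBIC)
b=p[145:180,418:490]; b=cv2.resize(b,None,fx=5,fy=5,interpolation=cv2.INTER_CUBIC)
o=np.zeros((600,660,3),np.uint8);o[:580,:260]=a;o[:175,280:640]=b
cv2.imwrite('pics/c1.png',o)
p=cv2.imread('pics/side0.png')
a=p[155:255,282:412]; cv2.imwrite('pics/c2.png',cv2.resize(a,None,fx=6,fy=6,interpolation=cv2.INTER_CUBIC))
E
```

```text
side
[[ 446.2 -376.    -0.8  100.6   45.8]
 [ 571.3 -213.5  -70.8  100.3   48.3]
 [ 416.8 -202.8  -85.   100.8   45.7]
 [ 428.1  230.    78.4  102.4   44.3]
 [ 585.3  244.4   75.1  106.3   46.3]
 [ 441.1  415.2    9.1  100.5   48.6]]
```

View pics/c1.png

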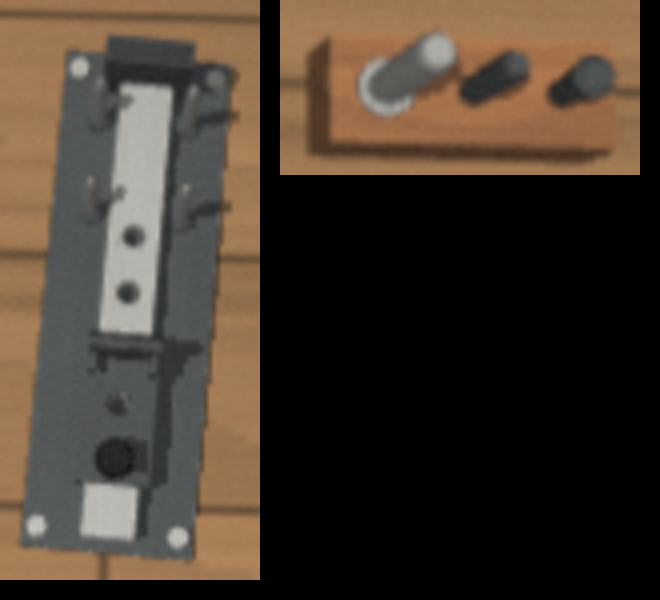

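View pics/c2.png

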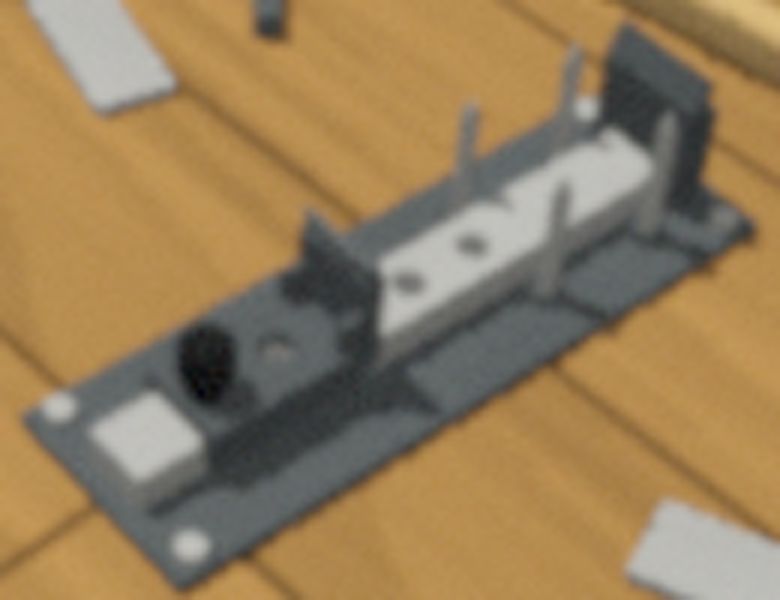

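Top crop: bar holes at (133,236) (4th) and (127,292) (3rd, ours), eye (118,404), knob (115,458), pin top (438,50) and collar (387,87) in the block inset. Side crop: holes (472,244) and (409,283), eye (279,350).

```bash
python3 - <<'E'
from h import *
np.set_printoptions(suppress=True,precision=1)
T=lambda x,y,z:atz('top',290+(x+.5)/4-.5,95+(y+.5)/4-.5,z)
S=lambda x,y,z:atz('side',282+(x+.5)/6-.5,155+(y+.5)/6-.5,z)
B=lambda x,y,z:atz('top',418+(x-280+.5)/5-.5,145+(y+.5)/5-.5,z)
print('h4',T(133,236,30),S(472,244,30));print('h3',T(127,292,30),S(409,283,30))
print('eye',T(118,404,39),S(279,350,39));print('knob',T(115,458,71),S(208,335,71),S(208,362,55))
c=[T(66,52,8),T(232,66,8),T(194,560,8),T(20,547,8)];print('base',np.array(c),np.mean(c,0))
print('S base',S(22,418,8),S(183,590,8),S(752,228,8))
print('bar',T(119,84,30),T(170,88,30),T(100,330,30),T(153,334,30))
print('pintop',B(438,50,45+84),'collar',B(387,87,51))
E
```

```text
h4 [606.7  -9.   30. ] [609.2  -6.7  30. ]
h3 [567.   -5.5  30. ] [568.7  -5.   30. ]
eye [487.4  -0.6  39. ] [489.3  -1.5  39. ]
knob [446.9   1.3  71. ] [452.3   4.6  71. ] [451.4   3.6  55. ]
base [[747.8  41.1   8. ]
 [740.1 -78.7   8. ]
 [384.3 -55.6   8. ]
 [390.8  64.8   8. ]] [565.7  -7.1   8. ]
S base [393.2  64.7   8. ] [385.7 -55.1   8. ] [739.  -76.9   8. ]
bar [716.4   2.8  30. ] [714.3 -33.2  30. ] [539.9  12.6  30. ] [537.9 -23.9  30. ]
pintop [ 586.  -326.4  129. ] collar [ 585.6 -326.5   51. ]
```

```bash
cat >> h.py <<'E'
from scipy.spatial.transform import Rotation as Ro
def go(x,y,z,yaw):
    """print turn (deg, do first) and shift in tool axes (after turn); yaw=world angle of tool y mod 180"""
    s=manip.read_state();R=Ro.from_rotvec(s['tcp_rot']).as_matrix()
    a=np.degrees(np.arctan2(R[1,1],R[0,1]));t=-((yaw-a+90)%180-90)
    d=np.array([x,y,z])-s['tool_pos']
    print('TURN %.1f'%t,'shift after turn',np.round((R@Ro.from_euler('z',t,degrees=True).as_matrix()).T@d,1),'before',np.round(R.T@d,1),
      't %.1f q6 %.2f'%(s['t'],s['qpos'][5]),'tcp',np.round(s['tool_pos'],1),'yaw %.1f'%a,'w %.1f gf %.1f'%(s['gripper_width'],s['grip_force']),'F',np.round(s['ft_force'],1))
E
python3 -c "
from h import *
go(448.2,1.4,110,86.4)"
```

```text
TURN -13.9 shift after turn [-309.1 -528.   108.5] before [-427.1 -438.1  108.5] t 0.1 q6 -0.12 tcp [172.9 547.9 217.8] yaw 72.5 w 85.5 gf 0.0 F [ 0.4 -0.4  0.2]
```

move_arm:
  targets:
    - [0.8,[0,0,0],-7]
    - [0.8,[0,0,0],-6.9]
    - [0.8,[-20.6,-35.2,0],0]
    - [0.8,[-20.6,-35.2,0],0]
    - [0.8,[-20.6,-35.2,0],0]
    - [0.8,[-20.6,-35.2,0],0]
    - [0.8,[-20.6,-35.2,0],0]
    - [0.8,[-20.6,-35.2,0],0]
    - [0.8,[-20.6,-35.2,0],0]
    - [0.8,[-20.6,-35.2,0],0]
    - [0.8,[-20.6,-35.2,0],0]
    - [0.8,[-20.6,-35.2,0],0]
    - [0.8,[-20.6,-35.2,0],0]
    - [0.8,[-20.6,-35.2,0],0]
    - [0.8,[-20.6,-35.2,0],0]
    - [0.8,[-20.6,-35.2,35],0]
    - [0.8,[0,0,35],0]
    - [0.8,[0,0,35],0]
    - [0.8,[0,0,0],0]
    - [0.8,[0,0,0],0]
  force: 40

```text
t: 2.1
tool_pos: [428.4, 40.9, 116.1]
tcp_rot: [-0.099, -3.139, -0.0]
ft_force: [-0.4, 0.1, 0.2]
gripper_width: 68.2
grip_force: 0.0
```

```bash
python3 -c "
from h import *
go(448.2,1.4,55,86.4)"
```

```text
TURN -0.0 shift after turn [-22.4 -38.2  61.1] before [-22.4 -38.2  61.1] t 2.1 q6 -1.57 tcp [428.4  40.9 116.1] yaw 86.4 w 68.2 gf 0.0 F [-0.4  0.1  0.2]
```

move_arm:
  targets:
    - [0.7,[-22.4,-38.2,0],0]
    - [0.7,[0,0,20],0]
    - [0.7,[0,0,20],0]
    - [0.7,[0,0,11],0]
    - [0.7,[0,0,10],0]
    - [0.7,[0,0,0],0]
    - [0.25,[0,0,0],0]
    - [0.25,[0,0,0],0]
    - [0.25,[0,0,0],0]
    - [0.25,[0,0,0],0]
    - [0.2,[0,0,0],0]
    - [0.2,[0,0,0],0]
    - [0.2,[0,0,0],0]
    - [0.2,[0,0,0],0]
    - [0.2,[0,0,0],0]

```text
t: 3.6
tool_pos: [449.2, 2.1, 55.7]
tcp_rot: [0.101, 3.138, 0.002]
ft_force: [1.2, 5.4, 5.9]
gripper_width: 18.6
grip_force: 33.0
```

```bash
python3 -c "
from h import *
go(448.2,1.4,55,86.4)
p,d=snap('side','k1');cv2.imwrite('pics/k1c.png',cv2.resize(p[155:255,282:412],None,fx=4,fy=4,interpolation=2))"
```

```text
TURN -0.1 shift after turn [ 1.  -0.8  0.7] before [ 1.  -0.8  0.7] t 3.6 q6 -1.66 tcp [449.2   2.1  55.7] yaw 86.3 w 18.6 gf 33.0 F [1.2 5.4 5.9]
```

View pics/k1c.png

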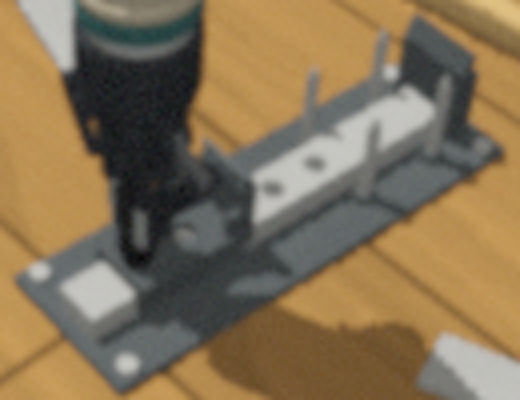

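The fingers are around the knob (at (137,230)) and the eye at (190,235) has not moved. I'll push by about 80 mm.

move_arm:
  targets:
    - [0.2,[-8,0,0],0]
    - [0.2,[-12,0,0],0]
    - [0.2,[-12,0,0],0]
    - [0.2,[-12,0,0],0]
    - [0.2,[-12,0,0],0]
    - [0.2,[-12,0,0],0]
    - [0.2,[-7,0,0],0]
    - [0.2,[-4.5,0,0],0]
    - [0.2,[0,0,0],0]
    - [0.2,[0,0,0],0]
  force: 50

```text
t: 4.65
tool_pos: [528.4, -3.2, 55.8]
tcp_rot: [0.1, 3.139, 0.001]
ft_force: [-0.4, 3.5, 6.1]
gripper_width: 18.5
grip_force: 40.7
```

```bash
python3 -c "
from h import *
go(528.3,-3.7,55,86.4)
p,d=snap('side','k2');cv2.imwrite('pics/k2c.png',cv2.resize(p[155:255,282:412],None,fx=6,fy=6,interpolation=2))"
```

```text
TURN -0.0 shift after turn [ 0.1 -0.5  0.8] before [ 0.1 -0.5  0.8] t 4.7 q6 -1.65 tcp [528.4  -3.2  55.8] yaw 86.4 w 18.5 gf 40.7 F [-0.4  3.5  6.1]
```

View pics/k2c.png

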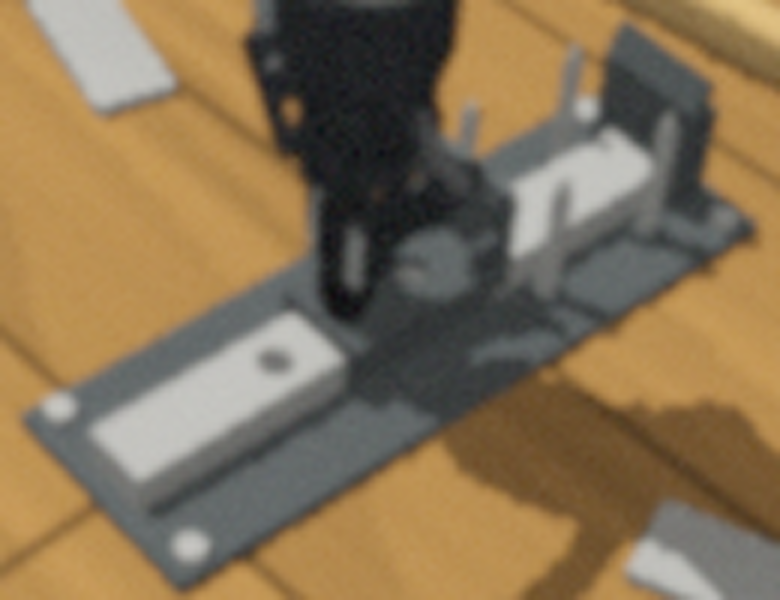

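The stop moved; eye now about (412,272). Release, lift and turn toward the pin.

move_arm:
  targets:
    - [0.6,[0,0,0],0]
    - [0.6,[0,0,0],0]
    - [0.6,[0,0,0],0]
    - [0.6,[0,0,0],0]
    - [0.6,[0,0,-15],0]
    - [0.6,[0,0,-35],0]
    - [0.6,[0,0,-35],8.5]
    - [0.6,[0,0,-35],8.5]
    - [0.6,[0,0,0],8.5]
    - [0.6,[0,0,0],8.5]
    - [0.6,[0,0,0],8.5]
    - [0.6,[0,0,0],8.5]
    - [0.6,[0,0,0],8.5]
    - [0.6,[0,0,0],8.5]
    - [0.6,[0,0,0],8.5]
    - [0.6,[0,0,0],8.5]
    - [0.6,[0,0,0],1.4]
    - [0.6,[0,0,0],0]

```text
t: 6.5
tool_pos: [527.7, -3.8, 174.9]
tcp_rot: [-2.219, -2.223, 0.0]
ft_force: [0.1, 1.1, -0.4]
gripper_width: 51.1
grip_force: 0.0
```

```bash
python3 -c "
from h import *
go(585.8,-326.5,150,0)"
```

```text
TURN 0.1 shift after turn [-322.7   58.1   24.8] before [-322.8   57.5   24.8] t 6.5 q6 -0.14 tcp [527.7  -3.8 174.9] yaw 0.1 w 51.1 gf 0.0 F [ 0.1  1.1 -0.4]
```

move_arm:
  targets:
    - [0.6,[-36,6,0],0]
    - [0.6,[-36,6,0],0]
    - [0.6,[-36,6,0],0]
    - [0.6,[-36,6,0],0]
    - [0.6,[-36,6,0],0]
    - [0.6,[-36,6,0],0]
    - [0.6,[-36,6,0],0]
    - [0.6,[-36,6,0],0]
    - [0.6,[-35,10,0],0]
    - [0.6,[0,0,0],0]
    - [0.6,[0,0,0],0]

```text
t: 7.6
tool_pos: [585.4, -327.2, 174.2]
tcp_rot: [-2.22, -2.22, -0.0]
ft_force: [-0.2, 0.6, -0.1]
gripper_width: 51.2
grip_force: 0.0
```

```bash
python3 -c "
from h import *
p,d=snap('top','k3');q,e=snap('side','k3s')
a=cv2.resize(p[95:240,290:355],None,fx=4,fy=4,interpolation=2);b=cv2.resize(q[155:255,282:412],None,fx=4,fy=4,interpolation=2)
o=np.zeros((580,790,3),np.uint8);o[:,:260]=a;o[:400,270:]=b;cv2.imwrite('pics/k3c.png',o)
go(585.8,-326.5,95,0)"
```

```text
TURN 0.1 shift after turn [-0.9  0.6 79.7] before [-0.9  0.6 79.7] t 7.7 q6 -0.61 tcp [ 585.3 -325.7  174.7] yaw 0.1 w 51.1 gf 0.0 F [-0.2 -0.2  0.3]
```

View pics/k3c.png

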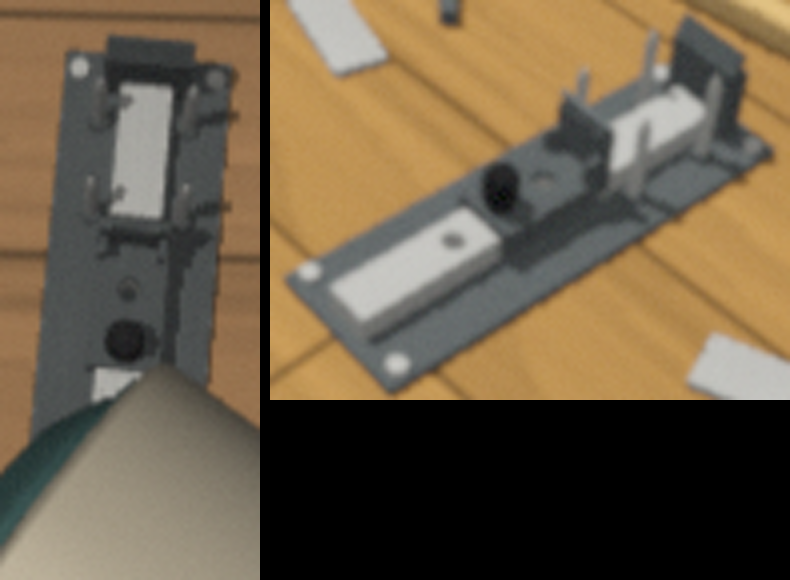

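Stop now at its new position: eye at (128,289) in the top crop and (274,182) in the side crop; knob at (125,341).

```bash
python3 -c "
from h import *
T=lambda x,y,z:atz('top',290+(x+.5)/4-.5,95+(y+.5)/4-.5,z)
S=lambda x,y,z:atz('side',282+(x+.5)/4-.5,155+(y+.5)/4-.5,z)
print(T(128,289,39),S(274,182,39),T(125,341,71)); print('h1',S(453-270,240,30))
b=cv2.imread('pics/k3.png')[140:180,290:350];c=cv2.imread('pics/k3s.png')[185:225,320:380]
cv2.imwrite('pics/k3d.png',cv2.resize(np.hstack([b,c]),None,fx=6.6,fy=10,interpolation=2))"
```

```text
[567.05523161  -5.94675864  39.        ] [567.3956192   -6.94218715  39.        ] [524.67816243  -3.88437937  71.        ]
h1 [489.28436677   0.94629397  30.        ]
```

move_arm:
  targets:
    - [0.6,[0,0,25],0]
    - [0.6,[0,0,25],0]
    - [0.6,[0,0,20],0]
    - [0.6,[0,0,9.5],0]
    - [0.6,[0,0,0],0]
    - [0.2,[0,0,0],0]
    - [0.2,[0,0,0],0]
    - [0.15,[0,0,0],0]
    - [0.15,[0,0,0],0]
    - [0.15,[0,0,0],0]
    - [0.15,[0,0,0],0]
    - [0.15,[0,0,0],0]
    - [0.15,[0,0,0],0]
  force: 50

```text
t: 9.0
tool_pos: [586.8, -327.2, 97.3]
tcp_rot: [2.22, 2.219, 0.002]
ft_force: [0.5, 0.2, 5.8]
gripper_width: 19.7
grip_force: 49.1
```

```bash
python3 -c "
from h import *
go(585.8,-326.5,95,0)"
```

```text
TURN -0.0 shift after turn [ 0.7 -1.   2.3] before [ 0.7 -1.   2.3] t 9.0 q6 -0.61 tcp [ 586.8 -327.2   97.3] yaw -0.0 w 19.7 gf 49.1 F [0.5 0.2 5.8]
```

move_arm:
  targets:
    - [0.15,[0,0,-15],0]
    - [0.15,[0,0,-20],0]
    - [0.15,[0,0,-30],0]
    - [0.15,[0,0,-30],0]
    - [0.15,[32,-2,0],0]
    - [0.15,[32,-2,0],0]
    - [0.15,[32,-2,0],0]
    - [0.15,[32,-2,0],0]
    - [0.15,[32,-2,0],0]
    - [0.15,[32,-2,0],0]
    - [0.15,[32,-2,0],0]
    - [0.15,[32,-2,0],0]
    - [0.15,[32,-2,0],0]
    - [0.15,[32,-2,0],0]
    - [0.15,[0,0,0],0]
    - [0.15,[0,0,0],0]
    - [0.15,[0,0,0],0]

```text
t: 10.7
tool_pos: [565.7, -7.6, 190.2]
tcp_rot: [2.222, 2.22, -0.001]
ft_force: [0.5, 0.4, -2.0]
gripper_width: 19.5
grip_force: 49.3
```

```bash
python3 -c "
from h import *
go(567.6,-6.2,130,0)
p,d=snap('side','k4');b=p[140:230,310:400];q,d=snap('top','k4t')
cv2.imwrite('pics/k4c.png',cv2.resize(b,None,fx=6,fy=6,interpolation=2))"
```

```text
TURN -0.0 shift after turn [ 1.4  1.9 60.2] before [ 1.4  1.9 60.2] t 10.7 q6 -0.13 tcp [565.7  -7.6 190.2] yaw -0.0 w 19.5 gf 49.3 F [ 0.5  0.4 -2. ]
```

View pics/k4c.png

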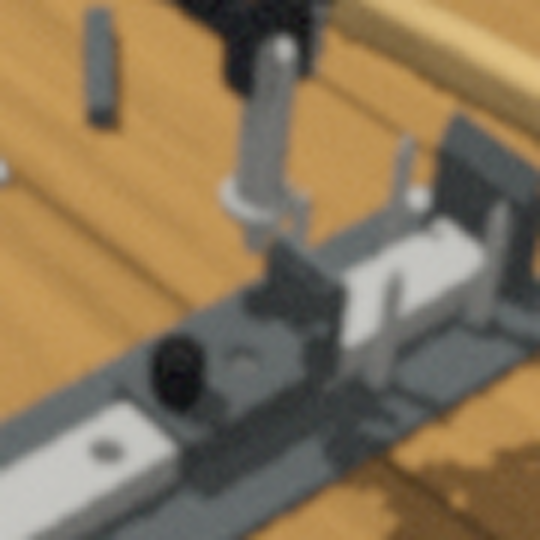

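The pin hangs from the gripper: top at (285,45), collar (248,200), shank tip near (255,245). The eye is at (243,358).

```bash
cat >> h.py <<'E'
def proj(n,P):
    c=params(n);V=np.array(c['view'],float);K=np.array(c['camera_matrix'],float)
    q=V[:3,:3]@np.array(P,float)+V[:3,3];x=q[:2]/q[2];x=x*(1+c['k1']*(x@x));return np.array([K[0,0]*x[0]+K[0,2],K[1,1]*x[1]+K[1,2]])
E
python3 -c "
from h import *
f=lambda P:(proj('side',P)-[310,140])*6+2.5
for z in(108,135,141,144,222):print(z,f((565.7,-7.6,z)))
print('eye',f((567.5,-6.3,39)))"
```

```text
108 [252.59641808 257.44834534]
135 [257.16468205 211.96621588]
141 [258.2033029 201.6062716]
144 [258.72588173 196.39097529]
222 [273.11974337  52.01287557]
eye [242.42738439 362.38530845]
```

move_arm:
  targets:
    - [0.15,[1.4,1.9,15],0]
    - [0.15,[0,0,25],0]
    - [0.15,[0,0,20],0]
    - [0.15,[0,0,5],0]
    - [0.15,[0,0,4],0]
    - [0.15,[0,0,4],0]
    - [0.15,[0,0,4],0]
    - [0.15,[0,0,4],0]
    - [0.15,[0,0,0],0]

```text
t: 11.7
tool_pos: [567.5, -5.3, 109.3]
tcp_rot: [-2.222, -2.221, 0.0]
ft_force: [-0.1, 0.1, -2.6]
gripper_width: 19.5
grip_force: 49.3
```

```bash
python3 -c "
from h import *
go(567.6,-6.2,91.3,0)
p,d=snap('side','k5');b=p[160:220,320:380]
cv2.imwrite('pics/k5c.png',cv2.resize(b,None,fx=8,fy=8,interpolation=2))"
```

```text
TURN -0.0 shift after turn [-0.9  0.1 18. ] before [-0.9  0.1 18. ] t 11.7 q6 -0.13 tcp [567.5  -5.3 109.3] yaw -0.0 w 19.5 gf 49.3 F [-0.1  0.1 -2.6]
```

View pics/k5c.png

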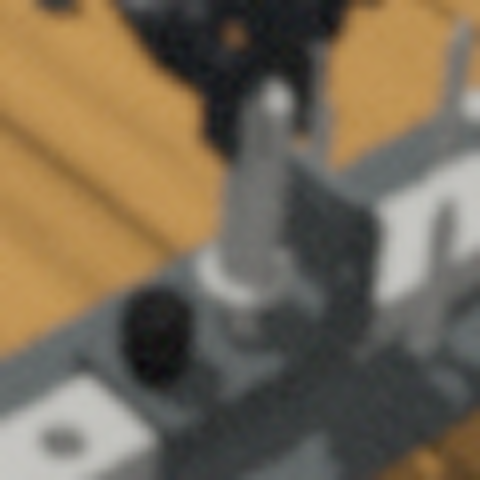

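The shank is in the eye (collar at (245,280)), with no contact force. Lower on until the collar seats.

move_arm:
  targets:
    - [0.15,[-0.8,0,4],0]
    - [0.15,[0,0,4],0]
    - [0.15,[0,0,4],0]
    - [0.15,[0,0,3],0]
    - [0.15,[0,0,2],0]
    - [0.15,[0,0,0],0]

```text
t: 12.35
tool_pos: [567.5, -6.0, 92.1]
tcp_rot: [-2.221, -2.22, 0.001]
ft_force: [-0.1, 0.2, -1.9]
gripper_width: 19.9
grip_force: 49.4
```

```bash
python3 -c "
from h import *
go(567.6,-6.2,91.3,0)"
```

```text
TURN -0.0 shift after turn [-0.2  0.1  0.8] before [-0.2  0.1  0.8] t 12.3 q6 -0.13 tcp [567.5  -6.   92.1] yaw -0.0 w 19.9 gf 49.4 F [-0.1  0.2 -1.9]
```

move_arm:
  targets:
    - [0.45,[0,0,0],0]
    - [0.45,[0,0,0],0]
    - [0.45,[0,0,0],0]
    - [0.45,[0,0,-15],0]
    - [0.45,[0,0,-20],0]
    - [0.7,[0,0,-30],-6.3]
    - [0.7,[0,0,-35],-6.3]
    - [0.7,[0,0,0],-6.3]
    - [0.7,[0,0,0],0]
    - [0.7,[0,0,0],0]

```text
t: 13.35
tool_pos: [567.3, -6.1, 192.2]
tcp_rot: [-1.829, -2.553, 0.0]
ft_force: [-0.7, -0.4, 0.0]
gripper_width: 59.7
grip_force: 0.0
```

```bash
python3 -c "
from h import *
p,d=snap('side','k6');q,e=snap('top','k6t')
np.set_printoptions(suppress=True,precision=1)
print(plates('side',p));print(plates('top',q))
b=p[150:225,300:390]
cv2.imwrite('pics/k6c.png',cv2.resize(b,None,fx=6,fy=6,interpolation=2))
go(570.8,-213.9,60,18.7)"
```

```text
[[ 446.3 -376.1   -0.8  101.    45.8]
 [ 572.5 -213.3  -71.8  101.1   50.1]
 [ 416.6 -201.3  -84.9   97.5   45.8]
 [ 689.1    2.6   -3.8  104.1   46.1]
 [ 468.5   17.2   -3.9  125.    45.5]
 [ 428.1  230.4   78.4  103.2   44.5]
 [ 585.5  244.4   75.1  106.3   45.9]
 [  -5.6  310.5    6.1  110.3   46.9]
 [ 441.4  414.6   10.1  101.6   48.2]]
[[ 445.5 -376.8   -1.2   97.6   43.1]
 [ 427.7  229.9   78.7   99.9   44.3]
 [ 584.7  243.1   74.1   99.9   45.5]
 [ 440.8  415.3   10.1   99.8   45.4]]
TURN 0.1 shift after turn [-198.2  -62.8  131.5] before [-198.1  -63.1  131.5] t 13.4 q6 -0.46 tcp [567.   -6.  191.6] yaw 18.8 w 59.8 gf 0.0 F [-0.1  0.5  0.3]
```

View pics/k6c.png

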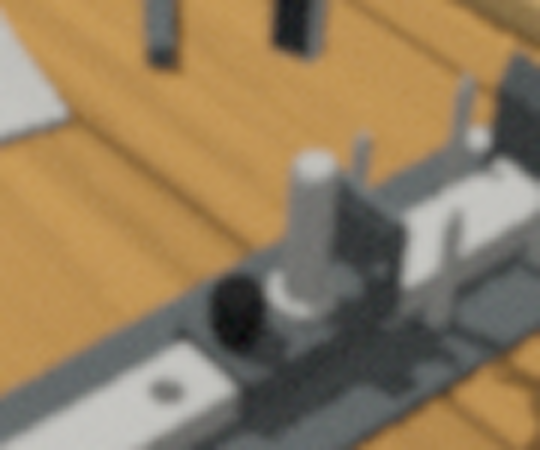

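The pin stands home: collar flat on the saddle at (300,295). Now the first plate, at (571,-214).

move_arm:
  targets:
    - [0.75,[-40,-12.6,10],0]
    - [0.75,[-40,-12.6,20],0]
    - [0.75,[-40,-12.6,20],0]
    - [0.75,[-40,-12.6,25],0]
    - [0.75,[-38,-12.6,30],0]
    - [0.75,[0,0,30],0]
    - [0.75,[0,0,25],0]
    - [0.75,[0,0,10],0]
    - [0.75,[0,0,8],0]
    - [0.75,[0,0,0],0]
    - [0.4,[0,0,0],0]
    - [0.4,[0,0,0],0]
    - [0.4,[0,0,0],0]
    - [0.4,[0,0,0],0]
    - [0.4,[0,0,0],0]
    - [0.4,[0,0,0],0]
  force: 50

```text
t: 15.05
tool_pos: [572.3, -213.8, 14.7]
tcp_rot: [1.827, 2.556, 0.0]
ft_force: [0.2, -0.2, 0.2]
gripper_width: 34.3
grip_force: 0.0
```

```bash
python3 -c "
from h import *
go(570.8,-213.9,10,18.7)"
```

```text
TURN 0.2 shift after turn [ 0.4 -1.4  4.7] before [ 0.4 -1.4  4.7] t 15.1 q6 -0.80 tcp [ 572.3 -213.8   14.7] yaw 18.9 w 34.3 gf 0.0 F [ 0.2 -0.2  0.2]
```

The fingers closed just above the plate; reopen and go 7 mm lower.

move_arm:
  targets:
    - [0.75,[0,0,0],0]
    - [0.75,[0,0,0],0]
    - [0.75,[0,0,0],0]
    - [0.75,[0.4,-1.2,3],0]
    - [0.75,[0,0,3.5],0]
    - [0.75,[0,0,0],0]
    - [0.4,[0,0,0],0]
    - [0.4,[0,0,0],0]
    - [0.4,[0,0,0],0]
    - [0.4,[0,0,0],0]
    - [0.4,[0,0,0],0]
  force: 50

```text
t: 16.15
tool_pos: [571.0, -213.8, 8.1]
tcp_rot: [1.827, 2.556, 0.0]
ft_force: [-0.6, -0.5, -0.3]
gripper_width: 34.0
grip_force: 0.0
```

```bash
python3 -c "
from h import *
go(662.8,-12,150,86.4)"
```

```text
TURN -67.5 shift after turn [ -79.   207.2 -141.9] before [ 161.3  152.2 -141.9] t 16.1 q6 -0.80 tcp [ 571.  -213.8    8.1] yaw 18.9 w 34.0 gf 0.0 F [-0.6 -0.5 -0.3]
```

```bash
python3 -c "
from h import *
p,d=snap('side','k7');q,e=snap('top','k7t')
u=proj('side',(571,-214,8));print(u)
u=u.astype(int);b=p[u[1]-40:u[1]+40,u[0]-50:u[0]+50]
cv2.imwrite('pics/k7c.png',cv2.resize(b,None,fx=6,fy=6,interpolation=2))"
```

```text
[407.09223281 251.67515706]
```

View pics/k7c.png

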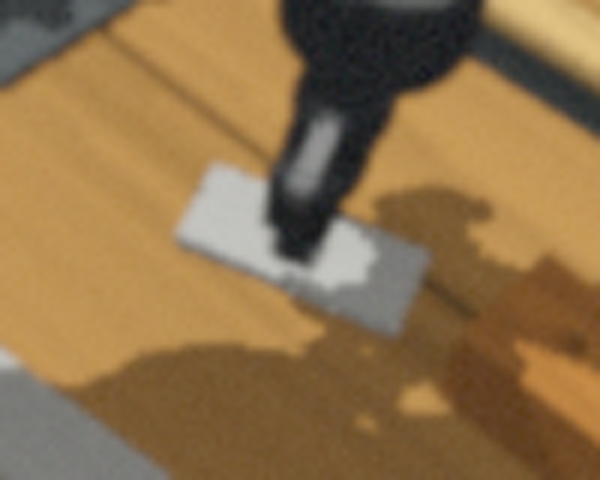

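The fingers are shut just above the plate's top: their tips stand about at TCP height at this opening, so go a further 6.5 mm lower.

move_arm:
  targets:
    - [0.75,[0,0,-3],0]
    - [0.75,[0,0,0],0]
    - [0.75,[0,0,0],0]
    - [0.75,[0,0,0],0]
    - [0.75,[0,0,5],0]
    - [0.75,[0,0,4.5],0]
    - [0.75,[0,0,0],0]
    - [0.4,[0,0,0],0]
    - [0.4,[0,0,0],0]
    - [0.4,[0,0,0],0]
    - [0.4,[0,0,0],0]
    - [0.4,[0,0,0],0]
  force: 50

```text
t: 17.45
tool_pos: [571.0, -213.8, 1.7]
tcp_rot: [1.827, 2.555, 0.0]
ft_force: [-0.5, -1.2, 0.0]
gripper_width: 34.4
grip_force: 0.0
```

```bash
python3 -c "
from h import *
go(662.8,-12,150,86.4)"
```

```text
TURN -67.5 shift after turn [ -79.   207.2 -148.3] before [ 161.3  152.2 -148.3] t 17.4 q6 -0.80 tcp [ 571.  -213.8    1.7] yaw 18.9 w 34.4 gf 0.0 F [-0.5 -1.2  0. ]
```

```bash
cat > f.py <<'E'
from h import *
np.set_printoptions(suppress=True,precision=1,linewidth=150)
import sys
p,d=snap('side',sys.argv[1])
s=manip.read_state();R=Ro.from_rotvec(s['tcp_rot']).as_matrix()
C=cloud('side',d);P=C[d>0];rgb=p[d>0].max(-1)
L=(P-[s['tool_pos'][0],s['tool_pos'][1],0])@R[:, :2]
m=(abs(L[:,0])<60)&(abs(L[:,1])<60)&(P[:,2]<60)
for y0 in range(-52,52,8):
    k=m&(abs(L[:,1]-y0)<4); r=[]
    for x0 in (-40,-24,-8,8,24,40):
        j=k&(abs(L[:,0]-x0)<8); r.append('%4d..%4d(%3d)'%(P[j,2].min(),P[j,2].max(),np.median(rgb[j])) if j.any() else '  --  ')
    print(y0,r)
E
python3 f.py k8
```

```text
-52 ['  -1..   2(115)', '  -1..   3(117)', '   0..   3(125)', '  -1..   3(176)', '   0..   4(185)', '   0..   4(188)']
-44 ['  -1..   4(120)', '   0..   2(117)', '  -1..   2(179)', '  -1..   3(188)', '   0..   2(187)', '   0..   3(186)']
-36 ['  -1..   3(122)', '  -1..   5(121)', '  -1..   3(180)', '  -1..   4(180)', '   0..   3(188)', '   0..   3(188)']
-28 ['   0..   4(120)', '  -1..   3(122)', '   0..  41(133)', '   0..  42(179)', '   0..   3(180)', '  -1..   3(183)']
-20 ['   0..  11(119)', '  -1..  13(121)', '  -1..  50(119)', '   0..  30(154)', '  -1..  11(165)', '  -1..  12(163)']
-12 ['   6..  11(125)', '   7..  12(133)', '   8..  12(185)', '   7..   9(188)', '   8..  11(195)', '   6..  11(194)']
-4 ['   7..  11(125)', '   6..  12(174)', '   8..  11(189)', '   9..   9(155)', '   7..  10(194)', '   7..  12(195)']
4 ['   6..  12(124)', '   7..  13(176)', '   8..  12(189)', '  --  ', '   7..  11(193)', '   8..  11(193)']
12 ['   6..  11(122)', '   7..  11(138)', '   7..  11(189)', '  --  ', '   6..  10(192)', '   7..  11(193)']
20 ['   6..  12(122)', '   6..  11(125)', '   6..  53(144)', '  --  ', '   9..  11(176)', '   7..  11(191)']
28 ['   0..   2(118)', '   1..   2(119)', '   0..   3(144)', '  --  ', '   1..   1(181)', '   1..   5(184)']
36 ['  -3..   3(123)', '   0..   4(121)', '  -1..   3(169)', '  --  ', '   0..   2(166)', '   0..   3(184)']
44 ['  -1..   4(123)', '  -1..   4(122)', '   0..   2(175)', '  --  ', '   0..   3(140)', '  -1..   3(159)']
```

move_arm:
  targets:
    - [0.3,[0,0,0],0]
    - [0.3,[0,0,0],0]
    - [0.2,[0,0,0],0]
    - [0.2,[0,0,0],0]
    - [0.2,[0,0,0],0]
  force: 50

```text
t: 18.0
tool_pos: [570.9, -213.8, 1.5]
tcp_rot: [-1.827, -2.556, -0.0]
ft_force: [-0.1, 0.2, -0.2]
gripper_width: 16.9
grip_force: 0.0
```

```bash
python3 f.py k9|sed -n 3,6p\;10,12p
```

```text
-36 ['  -1..   2(120)', '   0..   3(121)', '   0..   3(180)', '   0..   4(180)', '  -1..   3(187)', '   0..   4(187)']
-28 ['   0..   3(118)', '   0..   3(121)', '   0..   3(188)', '   0..   3(182)', '   0..   3(178)', '   0..   3(184)']
-20 ['  -1..  10(116)', '  -1..  11(122)', '   0..  40(128)', '   0..  38(149)', '  -1..  11(163)', '   0..  11(163)']
-12 ['   6..  11(126)', '   8..  11(127)', '   7..  57(124)', '   7..  30(170)', '   7..  12(195)', '   7..  11(195)']
20 ['   8..  11(121)', '   6..  10(124)', '   8..  12(123)', '  --  ', '   8..  11(190)', '   8..  11(192)']
28 ['   0..   5(117)', '   0..   3(119)', '   3..   4(125)', '  --  ', '   2..   2(184)', '   1..   2(185)']
36 ['   0..   3(117)', '  -1..   4(118)', '   0..   3(169)', '  --  ', '   0..   2(160)', '   0..   5(183)']
```

```bash
python3 - <<'E'
from h import *
np.set_printoptions(suppress=True,precision=1,linewidth=150)
d=np.load('pics/k9.npy');p=cv2.imread('pics/k9.png')
s=manip.read_state();R=Ro.from_rotvec(s['tcp_rot']).as_matrix()
C=cloud('side',d);L=(C-[*s['tool_pos'][:2],0])@R[:,:2]
m=(d>0)&(abs(L[...,0])<25)&(abs(L[...,1])<45)&(C[...,2]>13)&(C[...,2]<70)
v,u=np.nonzero(m)
for r in sorted(set(v))[::-1][:25]:
    j=m[r]; print(r,np.nonzero(j)[0][[0,-1]],'z',C[r][j][:,2].min(),C[r][j][:,2].max(),'ty',L[r][j][:,1].min(),L[r][j][:,1].max(),'tx',L[r][j][:,0].min(),L[r][j][:,0].max(),p[r][j].max(-1).mean())
b=p[220:270,375:440];cv2.imwrite('pics/k9c.png',cv2.resize(b,None,fx=10,fy=10,interpolation=2))
E
```

```text
257 [405 405] z 14.059305446569851 14.059305446569851 ty -22.903145633916864 -22.903145633916864 tx -1.8946251259460307 -1.8946251259460307 128.0
254 [406 410] z 16.889628595913564 28.471214945409315 ty -21.441927442669016 -11.313672320592618 tx -10.409313100703391 -1.7536785011356761 101.8
253 [404 410] z 22.96841463460737 32.12602769985597 ty -21.788069834754037 -11.82011733614983 tx -9.42150635214717 3.8174963875365635 78.42857142857143
252 [403 410] z 27.47322965561534 37.47568195212216 ty -22.621159575673254 -14.278837571482082 tx -8.961960786579212 6.646615404710042 67.125
251 [402 411] z 19.225775855233337 39.92943625680425 ty -22.051762299004853 -13.105098450672159 tx -10.480278998202728 10.9123258417247 73.11111111111111
250 [402 411] z 25.306786723245864 67.66182344759522 ty -40.446756449452224 -13.602272943699553 tx -11.850592783852276 11.35909591737445 71.875
249 [403 412] z 30.386578969393554 67.57350305167927 ty -39.44845685059273 -14.614370985949371 tx -13.072089908103004 9.75294170066916 63.333333333333336
248 [403 412] z 47.927329769110315 68.58225455113927 ty -39.15
[... 217 characters left out ...]

246 [413 413] z 57.89021013636659 57.89021013636659 ty -15.373016342773177 -15.373016342773177 tx -11.368011049265425 -11.368011049265425 60.0
245 [413 414] z 62.85336977498821 67.24295680215573 ty -20.05687768775448 -15.29347656087012 tx -12.873609172071028 -11.086736498269042 84.0
244 [414 414] z 36.20916345866169 36.20916345866169 ty 9.326021224592514 9.326021224592514 tx -9.732619076566921 -9.732619076566921 101.0
241 [411 411] z 42.15322060234598 42.15322060234598 ty 9.704078798446966 9.704078798446966 tx -0.33270636559571415 -0.33270636559571415 54.0
236 [416 416] z 65.6764961503801 65.6764961503801 ty 11.242882076524904 11.242882076524904 tx -8.060675276356536 -8.060675276356536 32.0
```

View pics/k9c.png

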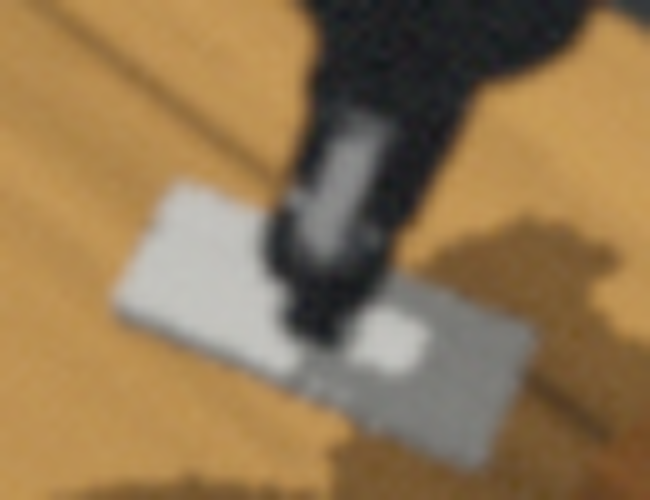

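The tips float well above the plate (tip at (320,345) in the crop, its shadow separate). I'll compute the tip's true height.

```bash
python3 - <<'E'
from h import *
s=manip.read_state();R=Ro.from_rotvec(s['tcp_rot']).as_matrix()
for z in range(0,40,4):
    P=atz('side',407,254.5,z);print(z,(P-s['tool_pos'])@R[:,:2])
# top-camera depth of gripper body as check of height
q,e=imaging.camera('top');C=cloud('top',e)
print(s['qpos'])
E
```

```text
0 [-2.43729833 -2.40338075]
4 [-2.77704979 -5.45375631]
8 [-3.11680124 -8.50413187]
12 [ -3.4565527  -11.55450743]
16 [ -3.79630415 -14.60488299]
20 [ -4.13605561 -17.65525855]
24 [ -4.47580706 -20.70563411]
28 [ -4.81555852 -23.75600967]
32 [ -5.15530997 -26.80638523]
36 [ -5.49506142 -29.85676079]
[-4.72455310e-01  5.15106399e-01  1.71621612e+00  1.15873642e-04
  9.10259128e-01 -8.02033379e-01]
```

move_arm:
  targets:
    - [0.75,[0,0,0],0]
    - [0.75,[0,0,0],0]
    - [0.75,[0,0,0],0]
    - [0.75,[0,0,0],0]
    - [0.75,[0,0,3],0]
    - [0.75,[0,0,3],0]
    - [0.75,[0,0,3],0]
    - [0.4,[0,0,0],0]
    - [0.4,[0,0,0],0]
    - [0.4,[0,0,0],0]
    - [0.4,[0,0,0],0]
    - [0.4,[0,0,0],0]
  force: 50

```text
t: 19.3
tool_pos: [570.9, -213.6, -7.2]
tcp_rot: [-1.827, -2.556, -0.0]
ft_force: [-2.2, 2.2, 4.1]
gripper_width: 40.8
grip_force: 50.4
```

Gripped (w 40.8), but close to the tips; reopen and try 2.5 mm lower.

move_arm:
  targets:
    - [0.65,[0,0,0],0]
    - [0.65,[0,0,0],0]
    - [0.65,[0,0,1.5],0]
    - [0.65,[0,0,1],0]
    - [0.4,[0,0,0],0]
    - [0.4,[0,0,0],0]
    - [0.4,[0,0,0],0]
    - [0.4,[0,0,0],0]
  force: 50

```text
t: 20.1
tool_pos: [571.0, -213.8, -9.8]
tcp_rot: [1.827, 2.556, 0.0]
ft_force: [-1.2, 0.5, 1.4]
gripper_width: 42.4
grip_force: 50.5
```

```bash
python3 - <<'E'
from h import *
np.set_printoptions(suppress=True,precision=1,linewidth=150)
s=manip.read_state();R=Ro.from_rotvec(s['tcp_rot']).as_matrix()
for n in('side','top'):
    p,d=snap(n,'b'+n)
    C=cloud(n,d);L=(C-[*s['tool_pos'][:2],0])@R[:,:2]
    m=(d>0)&(abs(L[...,0])>18)&(abs(L[...,0])<50)&(abs(L[...,1])<50)&(C[...,2]>20)&(C[...,2]<160)
    z=C[m][:,2];print(n,np.histogram(z,np.arange(20,165,5))); 
    k=m&(C[...,2]<80);print(np.c_[L[k],C[k][:,2]][:12])
go(662.8,-12,150,86.4)
E
```

```text
side (array([ 0,  0,  0,  0,  0,  0,  0,  0,  0,  0,  0,  0,  0,  0,  0,  1,  2,  4,  4,  0,  0,  0,  1, 17, 28, 25, 27, 24]), array([ 20,  25,  30,  35,  40,  45,  50,  55,  60,  65,  70,  75,  80,  85,  90,  95, 100, 105, 110, 115, 120, 125, 130, 135, 140, 145, 150, 155,
       160]))
[]
top (array([0, 0, 0, 0, 0, 0, 0, 0, 0, 0, 0, 0, 0, 0, 0, 0, 0, 0, 0, 0, 0, 0, 0, 0, 0, 0, 0, 0]), array([ 20,  25,  30,  35,  40,  45,  50,  55,  60,  65,  70,  75,  80,  85,  90,  95, 100, 105, 110, 115, 120, 125, 130, 135, 140, 145, 150, 155,
       160]))
[]
TURN -67.5 shift after turn [ -79.   207.2 -159.8] before [ 161.2  152.2 -159.8] t 20.2 q6 -0.80 tcp [ 571.  -213.8   -9.9] yaw 18.9 w 42.6 gf 50.5 F [-1.   0.2  1.8]
```

move_arm:
  targets:
    - [0.4,[0,0,-15],0]
    - [0.4,[0,0,-35],0]
    - [0.4,[0,0,-40],-8.4]
    - [0.4,[0,0,-40],-8.4]
    - [0.4,[0,0,-30],-8.4]
    - [0.4,[0,0,0],-8.4]
    - [0.4,[0,0,0],-8.4]
    - [0.4,[0,0,0],-8.4]
    - [0.4,[0,0,0],-8.4]
    - [0.4,[0,0,0],-8.4]
    - [0.4,[-12,34,0],0]
    - [0.4,[-14,36,0],0]
    - [0.4,[-14,36,0],0]
    - [0.4,[-14,36,0],0]
    - [0.4,[-13,33,0],0]
    - [0.4,[-12,32,0],0]
    - [0.4,[0,0,0],0]
    - [0.4,[0,0,0],0]
    - [0.4,[0,0,0],0]

```text
t: 22.1
tool_pos: [663.1, -13.5, 149.2]
tcp_rot: [-0.108, -3.138, 0.001]
ft_force: [0.5, -0.6, -3.3]
gripper_width: 42.3
grip_force: 51.9
```

```bash
python3 -c "
from h import *
go(662.8,-12,22.2,86.4)
p,d=snap('side','n1');q,d=snap('top','n1t')
b=p[130:240,310:430];
cv2.imwrite('pics/n1c.png',cv2.resize(b,None,fx=5,fy=5,interpolation=2))
np.set_printoptions(suppress=True,precision=1)
s=manip.read_state();print(plates('side',p,s['tool_pos'][2]+17.8),plates('top',q,8))"
```

```text
TURN -0.3 shift after turn [1.00e-01 1.60e+00 1.27e+02] before [1.00e-01 1.60e+00 1.27e+02] t 22.1 q6 -1.63 tcp [663.1 -13.5 149.2] yaw 86.1 w 42.3 gf 51.9 F [ 0.5 -0.6 -3.3]
[[ 360.  -395.7   -0.5   80.    36.3]
 [ 552.4  -95.6   -3.8   82.6   36.5]
 [ 377.   -84.    -3.4  100.6   35.8]
 [ 345.5   85.    78.4   81.8   35.2]
 [ 470.5   96.1   74.4   84.1   36.8]
 [   5.   147.2    6.1   95.9   37.1]
 [ 355.9  231.5   10.1   80.5   39.2]] [[ 494.2 -652.9    1.5   92.7   58.2]
 [ 445.5 -376.8   -1.2   97.6   43.1]
 [ 427.8  230.2   78.7   99.2   44.3]
 [ 584.9  243.    73.6  100.1   45.4]
 [ 440.7  415.1    9.4   99.8   44.6]]
```

move_arm:
  targets:
    - [0.4,[0,1.6,20],-0.3]
    - [0.4,[0,0,30],0]
    - [0.4,[0,0,20],0]
    - [0.4,[0,0,10],0]
    - [0.4,[0,0,10],0]
    - [0.4,[0,0,0],0]

```text
t: 22.8
tool_pos: [663.4, -11.6, 59.2]
tcp_rot: [-0.1, -3.138, -0.0]
ft_force: [-0.8, -0.3, -3.6]
gripper_width: 42.5
grip_force: 51.9
```

```bash
python3 -c "
from h import *
go(662.8,-12,21.7,86.4)"
```

```text
TURN -0.1 shift after turn [ 0.5 -0.5 37.5] before [ 0.5 -0.5 37.5] t 22.8 q6 -1.63 tcp [663.4 -11.6  59.2] yaw 86.3 w 42.5 gf 51.9 F [-0.8 -0.3 -3.6]
```

move_arm:
  targets:
    - [0.4,[0.4,-0.4,10],0]
    - [0.4,[0,0,10],0]
    - [0.4,[0,0,8],0]
    - [0.4,[0,0,5],0]
    - [0.4,[0,0,3],0]
    - [0.4,[0,0,2],0]
    - [0.4,[0,0,0],0]

```text
t: 23.5
tool_pos: [663.6, -11.4, 21.9]
tcp_rot: [-0.099, -3.14, -0.0]
ft_force: [0.3, 0.3, -2.9]
gripper_width: 42.6
grip_force: 51.9
```

move_arm:
  targets:
    - [0.4,[0,0,1],0]
    - [0.4,[0,0,1],0]
    - [0.4,[0,0,0],0]

```text
t: 23.8
tool_pos: [663.8, -11.5, 20.3]
tcp_rot: [0.099, 3.139, 0.0]
ft_force: [-0.7, 0.1, -2.9]
gripper_width: 42.1
grip_force: 51.9
```

move_arm:
  targets:
    - [0.65,[0,0,0],0]
    - [0.65,[0,0,0],0]
    - [0.65,[0,0,0],0]
    - [0.65,[0,0,-15],0]
    - [0.65,[0,0,-35],0]
    - [0.65,[0,0,-40],0]
    - [0.75,[0,0,-30],8.5]
    - [0.75,[0,0,0],8.5]
    - [0.75,[0,0,0],8.5]
    - [0.75,[0,0,0],8.5]
    - [0.75,[0,0,0],8.5]
    - [0.75,[0,0,0],8.5]
    - [0.75,[0,0,0],8.5]
    - [0.75,[0,0,0],8.5]
    - [0.75,[0,0,0],8.5]
    - [0.75,[0,0,0],5]
    - [0.75,[0,0,0],0]

```text
t: 25.5
tool_pos: [663.7, -11.5, 140.3]
tcp_rot: [2.124, 2.314, 0.001]
ft_force: [-0.2, -0.5, -0.7]
gripper_width: 64.2
grip_force: 0.0
```

```bash
cat > pl.py <<'E'
from h import *
import sys
np.set_printoptions(suppress=True,precision=1)
p,d=snap('side','m'+sys.argv[1]);q,e=snap('top','m'+sys.argv[1]+'t')
print(plates('side',p));print(plates('top',q))
go(*map(float,sys.argv[2:6]))
# stack in nest, side + top depth
ex=np.array([np.cos(np.radians(-3.6)),np.sin(np.radians(-3.6))]);ey=np.array([-ex[1],ex[0]])
for n,D in(('side',d),('top',e)):
    C=cloud(n,D);L=(C[...,:2]-[662.8,-12])@np.c_[ex,ey]
    m=(D>0)&(abs(L[...,0])<48)&(abs(L[...,1])<16)
    print(n,'nest z',np.percentile(C[m][:,2],[5,25,50,75,95]) if m.any() else None)
E
python3 pl.py 1 416.5 -202.5 60 5
```

```text
[[ 446.3 -376.1   -0.8  100.9   45.8]
 [ 428.4  229.9   78.1  102.5   44.9]
 [ 585.5  244.2   75.1  105.9   45.9]
 [ 441.4  414.6   10.1  101.6   48.2]]
[[ 492.8 -653.     1.5   89.7   58.2]
 [ 445.5 -376.8   -1.2   97.6   43.1]
 [ 427.8  230.2   78.6   99.3   44.2]
 [ 584.7  243.1   74.1   99.9   45.5]
 [ 440.6  415.1    9.4   99.7   44.6]]
TURN -0.0 shift after turn [-168.7 -262.9   80.2] before [-168.8 -262.8   80.2] t 25.6 q6 -0.21 tcp [663.6 -11.5 140.3] yaw 5.0 w 63.9 gf 0.0 F [ 0.2  0.3 -0.4]
side nest z [ 38.5 239.9 350.6 448.5 536.9]
top nest z [318.4 426.5 526.5 551.4 556.1]
```

```bash
sed -i 's/hsv\[...,1\]<40)&(hsv\[...,2\]>120)/hsv[...,1]<S)\&(hsv[...,2]>T)/; s/def plates(n,p,z=8,zmin=-8,zmax=25)/def plates(n,p,z=8,S=55,T=90)/' h.py; python3 - <<'E'
from h import *
np.set_printoptions(suppress=True,precision=1)
for n,f in(('side','m1'),('top','m1t')):
    p=cv2.imread(f'pics/{f}.png');print(plates(n,p))
    u=proj(n,(416.5,-202.5,8)).astype(int);print(cv2.cvtColor(p,cv2.COLOR_BGR2HSV)[u[1],u[0]-12:u[0]+13:3].tolist())
E
```

```text
[[ 446.4 -376.1   -1.6  101.4   46.3]
 [ 457.8 -222.9  -84.7  101.4   48.8]
 [ 428.5  230.6   78.4  105.5   46.6]
 [ 585.9  244.3   74.4  109.1   46.8]
 [ 854.2  286.9    6.5  118.1   40.7]
 [ 440.8  414.4   10.3  102.9   51.1]]
[[16, 146, 119], [17, 142, 120], [16, 151, 118], [17, 142, 115], [17, 154, 81], [15, 148, 105], [16, 143, 114], [18, 35, 108], [50, 6, 118]]
[[ 444.8 -375.4   -1.2   99.1   46. ]
 [ 457.1 -222.9  -85.5  101.5   45.4]
 [ 427.9  230.1   78.7  102.1   45.2]
 [ 584.2  242.4   74.1  101.8   46.1]
 [ 440.6  414.     9.3  100.2   47.2]]
[[15, 111, 76], [16, 119, 79], [15, 117, 72], [16, 115, 73], [15, 122, 71], [15, 113, 70], [15, 113, 72], [15, 113, 68], [13, 112, 66]]
```

One plate was knocked, to (457,-223). I'll pick it there.

move_arm:
  targets:
    - [0.75,[-27.5,-32,0],0]
    - [0.75,[-27.5,-32,0],0]
    - [0.75,[-27.5,-32,0],0]
    - [0.75,[-27.5,-32,10],0]
    - [0.75,[-27.5,-32,20],0]
    - [0.75,[-27.5,-32,20],0]
    - [0.75,[-27.6,-31.9,20],0]
    - [0.75,[0,0,20],0]
    - [0.75,[0,0,20],0]
    - [0.75,[0,0,15],0.3]
    - [0.75,[0,0,0],0]
    - [0.75,[0,0,0],0]

```text
t: 26.8
tool_pos: [457.1, -222.6, 15.3]
tcp_rot: [2.13, 2.309, 0.0]
ft_force: [-0.4, -0.1, 0.6]
gripper_width: 64.2
grip_force: 0.0
```

```bash
python3 pl.py 2 457.3 -222.9 -9.8 4.7
```

```text
[[ 446.1 -375.9   -0.5  102.2   45.9]
 [ 428.5  230.4   78.4  106.    46.6]
 [ 585.9  244.3   74.4  109.1   46.8]
 [ 440.8  414.4   10.3  102.9   51.1]]
[[ 410.2 -411.1  -17.2   85.6   31.6]
 [ 675.3  -12.    -3.5  100.1   49.2]
 [ 456.7    2.9   -5.3  123.5   44.1]
 [ 427.9  230.1   78.1  101.8   45.7]
 [ 584.3  242.3   74.3  101.8   46.6]
 [ 440.6  414.     9.3  100.2   47.2]]
TURN -0.1 shift after turn [-0.  -0.5 25.7] before [-0.  -0.5 25.7] t 26.9 q6 -0.67 tcp [ 457.7 -222.8   15.9] yaw 4.6 w 63.8 gf 0.0 F [0.6 0.4 0.5]
side nest z [36.2 37.7 38.5 39.4 40.7]
top nest z [34.1 36.3 37.5 38.6 40.4]
```

move_arm:
  targets:
    - [0.75,[0,-0.5,12],0]
    - [0.75,[0,0,9],0]
    - [0.75,[0,0,4.5],0]
    - [0.75,[0,0,0],0]
    - [0.4,[0,0,0],0]
    - [0.4,[0,0,0],0]
    - [0.4,[0,0,0],0]
    - [0.4,[0,0,0],0]
    - [0.4,[0,0,0],0]
  force: 50

```text
t: 27.8
tool_pos: [457.1, -222.7, -9.6]
tcp_rot: [2.13, 2.307, 0.001]
ft_force: [0.7, 2.3, 6.1]
gripper_width: 42.5
grip_force: 50.3
```

```bash
python3 -c "
from h import *
go(662.8,-12,150,86.4)"
```

```text
TURN -81.8 shift after turn [-192.3  223.1 -159.4] before [ 193.6  222.1 -159.4] t 27.8 q6 -0.67 tcp [ 457.1 -222.7   -9.6] yaw 4.6 w 42.5 gf 50.3 F [0.7 2.3 6.1]
```

move_arm:
  targets:
    - [0.4,[0,0,-15],0]
    - [0.4,[0,0,-35],-8.2]
    - [0.4,[0,0,-40],-8.2]
    - [0.4,[0,0,-40],-8.2]
    - [0.4,[0,0,-30],-8.2]
    - [0.4,[0,0,0],-8.2]
    - [0.4,[0,0,0],-8.2]
    - [0.4,[0,0,0],-8.2]
    - [0.4,[0,0,0],-8.2]
    - [0.4,[0,0,0],-8.2]
    - [0.4,[0,0,0],-8]
    - [0.4,[-27.5,31.9,0],0]
    - [0.4,[-27.5,31.9,0],0]
    - [0.4,[-27.5,31.9,0],0]
    - [0.4,[-27.5,31.9,0],0]
    - [0.4,[-27.5,31.9,0],0]
    - [0.4,[-27.5,31.9,0],0]
    - [0.4,[-27.5,31.9,0],0]
    - [0.4,[0,0,0],0]
    - [0.4,[0,0,0],0]

```text
t: 29.8
tool_pos: [662.0, -11.0, 148.0]
tcp_rot: [-0.096, -3.137, 0.001]
ft_force: [-1.1, -0.6, -3.1]
gripper_width: 42.3
grip_force: 52.0
```

```bash
python3 -c "
from h import *
go(663.2,-11.7,28.7,86.4)"
```

```text
TURN 0.1 shift after turn [ -1.7  -0.6 119.3] before [ -1.7  -0.6 119.3] t 29.8 q6 -1.63 tcp [662. -11. 148.] yaw 86.5 w 42.3 gf 52.0 F [-1.1 -0.6 -3.1]
```

move_arm:
  targets:
    - [0.4,[-1.5,-0.5,20],0]
    - [0.4,[0,0,30],0]
    - [0.4,[0,0,20],0]
    - [0.4,[0,0,14],0]
    - [0.4,[0,0,12],0]
    - [0.4,[0,0,10],0]
    - [0.4,[0,0,7],0]
    - [0.4,[0,0,4],0]
    - [0.4,[0,0,2],0]
    - [0.4,[0,0,0],0]
    - [0.4,[0,0,0],0]

```text
t: 30.9
tool_pos: [664.5, -12.3, 31.1]
tcp_rot: [0.099, 3.139, -0.0]
ft_force: [-0.1, -1.3, -2.8]
gripper_width: 42.4
grip_force: 52.0
```

move_arm:
  targets:
    - [0.4,[0.8,0.3,1],0]
    - [0.4,[0,0,1.2],0]
    - [0.4,[0,0,0],0]
    - [0.65,[0,0,0],0]
    - [0.65,[0,0,0],0]
    - [0.65,[0,0,0],0]
    - [0.65,[0,0,-15],0]
    - [0.65,[0,0,-35],0]
    - [0.75,[0,0,-40],0]
    - [0.75,[0,0,-30],-2.6]
    - [0.75,[0,0,0],0]
    - [0.75,[0,0,0],0]

```text
t: 32.1
tool_pos: [663.6, -12.1, 149.4]
tcp_rot: [0.028, 3.139, -0.0]
ft_force: [-0.0, 0.1, -0.3]
gripper_width: 64.0
grip_force: 0.0
```

```bash
python3 pl.py 3 445.5 -375.8 15 89
```

```text
[[ 446.3 -376.    -0.2  102.2   46.2]
 [ 428.4  230.    78.5  106.8   46.5]
 [ 585.9  244.3   74.4  109.1   46.8]
 [ 854.   287.4    5.6  118.2   39.4]
 [ 440.7  414.8    9.6  102.3   52.3]]
[[ 444.8 -375.4   -1.2   99.1   46. ]
 [ 808.1   -0.6   43.2  101.5   41.6]
 [ 427.9  230.1   78.7  102.1   45.2]
 [ 584.1  242.3   74.6  101.8   46.5]
 [ 440.6  414.     9.3  100.2   47.2]]
TURN -0.0 shift after turn [ 210.1 -367.7  132.4] before [ 209.9 -367.8  132.4] t 32.2 q6 -1.68 tcp [662.3 -11.9 147. ] yaw 89.0 w 64.3 gf 0.0 F [0.5 0.3 0.4]
side nest z [ 46.  304.5 390.7 464.  517.2]
top nest z [328.4 434.9 534.  558.9 563.7]
```

move_arm:
  targets:
    - [0.75,[21,-36.8,0],0]
    - [0.75,[21,-36.8,0],0]
    - [0.75,[21,-36.8,0],0]
    - [0.75,[21,-36.8,0],0]
    - [0.75,[21,-36.8,0],0]
    - [0.75,[21,-36.8,10],0]
    - [0.75,[21,-36.8,20],0]
    - [0.75,[21,-36.8,20],0]
    - [0.75,[21,-36.8,20],0]
    - [0.75,[21,-36.8,20],0]
    - [0.75,[0,0,25],0]
    - [0.75,[0,0,15],0]
    - [0.75,[0,0,0],0]
    - [0.75,[0,0,0],0]

```text
t: 33.6
tool_pos: [446.2, -375.6, 17.3]
tcp_rot: [-0.028, -3.14, -0.003]
ft_force: [1.0, 0.4, 0.0]
gripper_width: 64.2
grip_force: 0.0
```

```bash
python3 pl.py 4 445.6 -375.8 -9.7 89
```

```text
[[ 445.2 -376.3   -1.7   99.5   46.1]
 [ 428.4  230.    78.4  106.8   46.6]
 [ 585.9  244.3   74.4  109.1   46.8]
 [ 440.5  416.4   10.1  102.6   54.9]]
[[677.2 -12.5  -3.5 102.5  49.6]
 [456.1   2.4  -4.  123.8  41.4]
 [427.9 230.1  78.7 102.1  45.2]
 [584.3 242.4  73.9 101.9  46.2]
 [440.6 414.    9.3 100.2  47.2]]
TURN 0.0 shift after turn [ 1.7  0.4 28.5] before [ 1.7  0.4 28.5] t 33.7 q6 -2.37 tcp [ 447.3 -376.3   18.8] yaw 89.0 w 64.0 gf 0.0 F [ 0.1  1.2 -0.2]
side nest z [43.4 45.2 46.2 47.  48.4]
top nest z [42.5 44.3 45.5 46.7 48.4]
```

move_arm:
  targets:
    - [0.75,[1,0,12],0]
    - [0.75,[0,0,10],0]
    - [0.75,[0,0,5.5],0]
    - [0.75,[0,0,0],0]
    - [0.4,[0,0,0],0]
    - [0.4,[0,0,0],0]
    - [0.4,[0,0,0],0]
    - [0.4,[0,0,0],0]
    - [0.4,[0,0,0],0]
  force: 50

```text
t: 34.6
tool_pos: [445.9, -376.4, -8.6]
tcp_rot: [0.028, 3.141, -0.001]
ft_force: [0.1, 1.6, 4.6]
gripper_width: 42.4
grip_force: 50.7
```

```bash
python3 -c "
from h import *
go(663,-12,150,86.4)"
```

```text
TURN 2.6 shift after turn [-193.9  377.2 -158.7] before [-210.6  368.1 -158.7] t 34.6 q6 -2.37 tcp [ 445.9 -376.4   -8.6] yaw 89.0 w 42.4 gf 50.7 F [0.1 1.6 4.6]
```

move_arm:
  targets:
    - [0.4,[0,0,-15],0]
    - [0.4,[0,0,-35],2.6]
    - [0.4,[0,0,-40],0]
    - [0.4,[0,0,-40],0]
    - [0.4,[0,0,-28],0]
    - [0.4,[-19.4,37.7,0],0]
    - [0.4,[-19.4,37.7,0],0]
    - [0.4,[-19.4,37.7,0],0]
    - [0.4,[-19.4,37.7,0],0]
    - [0.4,[-19.4,37.7,0],0]
    - [0.4,[-19.4,37.7,0],0]
    - [0.4,[-19.4,37.7,0],0]
    - [0.4,[-19.4,37.7,0],0]
    - [0.4,[-19.4,37.7,0],0]
    - [0.4,[-19.4,37.7,0],0]
    - [0.4,[0,0,0],0]
    - [0.4,[0,0,0],0]
    - [0.4,[0,0,0],0]

```text
t: 36.4
tool_pos: [662.2, -12.9, 147.9]
tcp_rot: [-0.1, -3.138, 0.001]
ft_force: [0.1, -0.5, -3.7]
gripper_width: 42.0
grip_force: 51.6
```

```bash
python3 -c "
from h import *
go(663,-12,37,86.4)"
```

```text
TURN -0.0 shift after turn [ -1.    1.  110.9] before [ -1.    1.  110.9] t 36.4 q6 -1.63 tcp [662.2 -12.9 147.9] yaw 86.4 w 42.0 gf 51.6 F [ 0.1 -0.5 -3.7]
```

move_arm:
  targets:
    - [0.4,[-0.8,0.8,20],0]
    - [0.4,[0,0,30],0]
    - [0.4,[0,0,18],0]
    - [0.4,[0,0,12],0]
    - [0.4,[0,0,10],0]
    - [0.4,[0,0,8],0]
    - [0.4,[0,0,6],0]
    - [0.4,[0,0,4],0]
    - [0.4,[0,0,0],0]
    - [0.4,[0,0,0],0]

```text
t: 37.4
tool_pos: [664.4, -11.4, 41.3]
tcp_rot: [0.099, 3.139, -0.0]
ft_force: [-0.2, 0.7, -2.8]
gripper_width: 41.8
grip_force: 51.6
```

```bash
python3 -c "
from h import *
go(663,-12,37,86.4)"
```

```text
TURN -0.0 shift after turn [ 1.4 -0.7  4.3] before [ 1.4 -0.7  4.3] t 37.4 q6 -1.63 tcp [664.4 -11.4  41.3] yaw 86.4 w 41.8 gf 51.6 F [-0.2  0.7 -2.8]
```

move_arm:
  targets:
    - [0.4,[0.8,-0.4,2],0]
    - [0.4,[0,0,1.7],0]
    - [0.4,[0,0,0],0]
    - [0.65,[0,0,0],0]
    - [0.65,[0,0,0],0]
    - [0.65,[0,0,0],0]
    - [0.65,[0,0,-15],0]
    - [0.65,[0,0,-35],0]
    - [0.75,[0,0,-40],0]
    - [0.75,[0,0,-20],-6.6]
    - [0.75,[0,0,0],-6.6]
    - [0.75,[0,0,0],0]
    - [0.75,[0,0,0],0]

```text
t: 38.7
tool_pos: [662.8, -11.7, 146.8]
tcp_rot: [0.259, -3.13, -0.0]
ft_force: [-0.6, 0.2, 0.7]
gripper_width: 64.2
grip_force: 0.0
```

```bash
python3 pl.py 5 440.8 414.6 17 99.8
```

```text
[[428.5 230.4  78.4 106.   46.6]
 [585.9 244.3  74.4 109.1  46.8]
 [853.9 288.7   5.7 118.2  36.8]
 [440.6 415.   10.1 102.8  52.2]]
[[804.9  -5.4  50.3 103.5  43.4]
 [427.9 230.1  78.7 102.1  45.2]
 [584.3 242.3  74.3 101.8  46.6]
 [440.6 414.    9.3 100.2  47.2]]
TURN -0.3 shift after turn [145.9 457.9 129.8] before [148.4 457.  129.8] t 38.8 q6 -1.86 tcp [662.7 -11.8 146.3] yaw 99.5 w 64.3 gf 0.0 F [-0.5  0.3 -0.7]
side nest z [ 53.9 297.6 386.3 462.9 518.9]
top nest z [325.9 433.2 532.7 557.4 562.2]
```

move_arm:
  targets:
    - [0.75,[12.2,38.2,0],-0.3]
    - [0.75,[12.2,38.2,0],0]
    - [0.75,[12.2,38.2,0],0]
    - [0.75,[12.2,38.2,0],0]
    - [0.75,[12.2,38.2,0],0]
    - [0.75,[12.2,38.2,0],0]
    - [0.75,[12.2,38.2,0],0]
    - [0.75,[12.2,38.2,0],0]
    - [0.75,[12.2,38.2,0],0]
    - [0.75,[12.2,38.2,0],0]
    - [0.75,[12.2,38.2,0],0]
    - [0.75,[12.2,38,0],0]
    - [0.75,[0,0,30],0]
    - [0.75,[0,0,40],0]
    - [0.75,[0,0,40],0]
    - [0.75,[0,0,19],0]
    - [0.75,[0,0,0],0]
    - [0.75,[0,0,0],0]

```text
t: 40.6
tool_pos: [440.7, 414.7, 18.0]
tcp_rot: [0.269, -3.13, 0.0]
ft_force: [0.7, -0.2, 0.9]
gripper_width: 64.4
grip_force: 0.0
```

```bash
python3 pl.py 6 440.8 414.6 -9.6 99.8
```

```text
[[428.7 230.4  79.1 106.2  46.1]
 [586.  244.8  74.4 108.1  46.8]
 [853.8 289.3   5.7 118.2  35.5]
 [440.3 416.4  10.1 102.3  55.1]]
[[427.9 230.1  78.7 102.1  45.2]
 [584.3 242.4  73.9 101.9  46.1]]
TURN 0.0 shift after turn [ 1.1 -0.7 29.2] before [ 1.1 -0.7 29.2] t 40.7 q6 -1.10 tcp [441.7 415.4  19.6] yaw 99.8 w 63.8 gf 0.0 F [-0.3  0.6  0.1]
side nest z [51.9 53.5 54.6 55.5 56.6]
top nest z [50.5 52.2 53.5 54.8 56.6]
```

Stack at 54. Grip the fourth plate.

move_arm:
  targets:
    - [0.75,[0.5,-0.3,12],0]
    - [0.75,[0,0,10],0]
    - [0.75,[0,0,6],0]
    - [0.75,[0,0,0],0]
    - [0.4,[0,0,0],0]
    - [0.4,[0,0,0],0]
    - [0.4,[0,0,0],0]
    - [0.4,[0,0,0],0]
    - [0.4,[0,0,0],0]
  force: 50

```text
t: 41.6
tool_pos: [440.4, 414.6, -9.2]
tcp_rot: [-0.27, 3.129, 0.001]
ft_force: [-0.3, 0.9, 3.7]
gripper_width: 42.6
grip_force: 50.8
```

```bash
python3 -c "
from h import *
go(663,-12,150,86.4)"
```

```text
TURN 13.5 shift after turn [-249.1 -411.6 -159.4] before [-146.3 -458.3 -159.4] t 41.6 q6 -1.10 tcp [440.4 414.6  -9.2] yaw 99.9 w 42.6 gf 50.8 F [-0.3  0.9  3.7]
```

move_arm:
  targets:
    - [0.4,[0,0,-15],0]
    - [0.4,[0,0,-35],6.7]
    - [0.4,[0,0,-40],6.8]
    - [0.4,[0,0,-40],0]
    - [0.4,[0,0,-28],0]
    - [0.4,[-20.8,-34.3,0],0]
    - [0.4,[-20.8,-34.3,0],0]
    - [0.4,[-20.8,-34.3,0],0]
    - [0.4,[-20.8,-34.3,0],0]
    - [0.4,[-20.8,-34.3,0],0]
    - [0.4,[-20.8,-34.3,0],0]
    - [0.4,[-20.8,-34.3,0],0]
    - [0.4,[-20.8,-34.3,0],0]
    - [0.4,[-20.8,-34.3,0],0]
    - [0.4,[-20.8,-34.3,0],0]
    - [0.4,[-20.8,-34.3,0],0]
    - [0.4,[-20.8,-34.3,0],0]
    - [0.4,[0,0,0],0]
    - [0.4,[0,0,0],0]
    - [0.4,[0,0,0],0]

```text
t: 43.6
tool_pos: [662.1, -11.6, 147.3]
tcp_rot: [-0.099, -3.138, -0.001]
ft_force: [-1.2, 1.1, -2.6]
gripper_width: 42.5
grip_force: 51.5
```

```bash
python3 -c "
from h import *
go(663,-12,45,86.4)"
```

```text
TURN -0.0 shift after turn [ -1.1  -0.4 102.3] before [ -1.1  -0.4 102.3] t 43.6 q6 -1.63 tcp [662.1 -11.6 147.3] yaw 86.4 w 42.5 gf 51.5 F [-1.2  1.1 -2.6]
```

move_arm:
  targets:
    - [0.4,[0,-0.3,20],0]
    - [0.4,[0,0,30],0]
    - [0.4,[0,0,16],0]
    - [0.4,[0,0,12],0]
    - [0.4,[0,0,10],0]
    - [0.4,[0,0,7],0]
    - [0.4,[0,0,4],0]
    - [0.4,[0,0,0],0]
    - [0.4,[0,0,0],0]

```text
t: 44.5
tool_pos: [663.7, -12.7, 49.8]
tcp_rot: [0.099, 3.139, -0.0]
ft_force: [-0.3, -0.4, -2.1]
gripper_width: 42.4
grip_force: 51.6
```

```bash
python3 -c "
from h import *
go(663,-12,45,86.4)"
```

```text
TURN -0.0 shift after turn [0.8 0.7 4.8] before [0.8 0.7 4.8] t 44.5 q6 -1.63 tcp [663.7 -12.7  49.8] yaw 86.4 w 42.4 gf 51.6 F [-0.3 -0.4 -2.1]
```

move_arm:
  targets:
    - [0.4,[0.5,0.5,2.2],0]
    - [0.4,[0,0,2],0]
    - [0.4,[0,0,0],0]
    - [0.65,[0,0,0],0]
    - [0.65,[0,0,0],0]
    - [0.65,[0,0,0],0]
    - [0.65,[0,0,-15],0]
    - [0.65,[0,0,-35],0]
    - [0.75,[0,0,-35],0]
    - [0.75,[0,0,-20],8.5]
    - [0.75,[0,0,0],8.5]
    - [0.75,[0,0,0],8.5]
    - [0.75,[0,0,0],8.5]
    - [0.75,[0,0,0],8.5]
    - [0.75,[0,0,0],8.5]
    - [0.75,[0,0,0],8.5]
    - [0.75,[0,0,0],8.5]
    - [0.75,[0,0,0],8.5]
    - [0.75,[0,0,0],8.5]
    - [0.75,[0,0,0],8.5]

```text
t: 46.5
tool_pos: [662.8, -12.1, 150.2]
tcp_rot: [2.361, 2.072, 0.001]
ft_force: [0.7, 0.8, -0.2]
gripper_width: 64.1
grip_force: 0.0
```

move_arm:
  targets:
    - [0.75,[0,0,0],8.5]
    - [0.75,[0,0,0],0]
    - [0.75,[0,0,0],0]

```text
t: 46.8
tool_pos: [662.8, -12.1, 150.2]
tcp_rot: [2.5, 1.903, 0.001]
ft_force: [-0.5, 0.5, -0.7]
gripper_width: 63.9
grip_force: 0.0
```

```bash
python3 pl.py 7 585 243.3 17 -15.7
```

```text
[[428.3 230.   78.2 106.7  46.7]
 [585.9 244.3  74.4 109.1  46.8]
 [853.9 288.7   5.7 118.2  36.8]]
[[427.9 230.1  78.7 102.1  45.2]
 [584.2 242.3  74.4 101.8  46.5]]
TURN 0.2 shift after turn [ 224.8 -144.   133.1] before [ 225.3 -143.2  133.1] t 46.9 q6 0.15 tcp [662.8 -12.1 150.1] yaw -15.5 w 64.1 gf 0.0 F [ 0.3 -0.3  0.1]
side nest z [ 62.2 238.3 335.9 441.2 512.6]
top nest z [322.1 433.3 535.2 560.9 565.8]
```

```bash
python3 -c "
from h import *
for u,v in((288,146),(318,166),(312,174)): print(atz('top',u*.8,v*.8,16))
print(atz('top',222*.8,195*.8,105))"
```

```text
[713.19380237 256.54164845  16.        ]
[667.07120711 185.81328109  16.        ]
[648.09655477 198.63500633  16.        ]
[573.50617398 367.77559228 105.        ]
```

move_arm:
  targets:
    - [0.7,[32.2,-20.5,0],0.2]
    - [0.7,[32.2,-20.5,0],0]
    - [0.7,[32.2,-20.5,0],0]
    - [0.7,[32.2,-20.5,0],0]
    - [0.7,[32.2,-20.5,0],0]
    - [0.7,[32.2,-20.5,10],0]
    - [0.7,[32,-20.5,20],0]
    - [0.7,[0,0,40],0]
    - [0.7,[0,0,40],0]
    - [0.7,[0,0,22],0]
    - [0.7,[0,0,0],0]
    - [0.7,[0,0,0],0]

```text
t: 48.1
tool_pos: [586.4, 243.7, 18.3]
tcp_rot: [2.505, 1.895, 0.001]
ft_force: [0.2, -0.2, 0.3]
gripper_width: 59.9
grip_force: 0.0
```

```bash
python3 pl.py 8 585 243.3 -9.6 -15.7
```

```text
[[428.4 230.   78.5 106.8  46.5]
 [587.3 249.4  73.8 120.6  47.1]
 [853.9 288.7   5.7 118.2  36.8]]
[[680.7 -13.3  -4.  108.4  50.3]
 [-40.7  91.2 -72.6 106.7  46.2]
 [426.9 225.4  78.7  92.5  45.2]]
TURN -0.1 shift after turn [-1.4 -2.4 29.4] before [-1.4 -2.4 29.4] t 48.2 q6 0.56 tcp [587.6 244.   19.8] yaw -15.8 w 59.9 gf 0.0 F [-0.2 -0.2 -0.1]
side nest z [60.2 61.8 62.5 63.6 64.4]
top nest z [58.5 60.2 61.5 62.8 64.4]
```

move_arm:
  targets:
    - [0.7,[-0.8,-1.7,12],0]
    - [0.7,[0,0,10],0]
    - [0.7,[0,0,6.3],0]
    - [0.7,[0,0,0],0]
    - [0.4,[0,0,0],0]
    - [0.4,[0,0,0],0]
    - [0.4,[0,0,0],0]
    - [0.4,[0,0,0],0]
    - [0.4,[0,0,0],0]
  force: 50

```text
t: 49.1
tool_pos: [584.5, 243.4, -9.9]
tcp_rot: [2.506, 1.894, 0.002]
ft_force: [1.1, -0.2, 1.0]
gripper_width: 42.7
grip_force: 51.2
```

```bash
python3 -c "
from h import *
go(663,-12,150,86.4)"
```

```text
TURN 77.8 shift after turn [  94.5  249.9 -159.9] before [-224.3  145.3 -159.9] t 49.1 q6 0.56 tcp [584.5 243.4  -9.9] yaw -15.8 w 42.7 gf 51.2 F [ 1.1 -0.2  1. ]
```

move_arm:
  targets:
    - [0.4,[0,0,-15],0]
    - [0.4,[0,0,-35],0]
    - [0.4,[0,0,-40],7.8]
    - [0.4,[0,0,-40],7.8]
    - [0.4,[0,0,-30],7.8]
    - [0.4,[0,0,0],7.8]
    - [0.4,[0,0,0],7.8]
    - [0.4,[0,0,0],7.8]
    - [0.4,[0,0,0],7.8]
    - [0.4,[0,0,0],7.8]
    - [0.4,[0,0,0],7.8]
    - [0.4,[0,0,0],7.6]
    - [0.4,[13.5,35.7,0],0]
    - [0.4,[13.5,35.7,0],0]
    - [0.4,[13.5,35.7,0],0]
    - [0.4,[13.5,35.7,0],0]
    - [0.4,[13.5,35.7,0],0]
    - [0.4,[13.5,35.7,0],0]
    - [0.4,[13.5,35.7,0],0]
    - [0.4,[0,0,0],0]

```text
t: 51.1
tool_pos: [663.6, -17.5, 148.4]
tcp_rot: [3.137, -0.106, -0.0]
ft_force: [0.9, 0.1, -3.6]
gripper_width: 43.0
grip_force: 51.9
```

move_arm:
  targets:
    - [0.4,[0,0,0],0]
    - [0.4,[0,0,0],0]

```text
t: 51.3
tool_pos: [661.7, -11.1, 148.9]
tcp_rot: [-3.139, 0.099, 0.003]
ft_force: [0.2, -0.2, -3.3]
gripper_width: 42.4
grip_force: 51.9
```

```bash
python3 -c "
from h import *
go(663,-12,52.4,86.4)"
```

```text
TURN -0.0 shift after turn [ 1.6  0.9 96.5] before [ 1.6  0.9 96.5] t 51.3 q6 1.51 tcp [661.7 -11.1 148.9] yaw -93.6 w 42.4 gf 51.9 F [ 0.2 -0.2 -3.3]
```

move_arm:
  targets:
    - [0.4,[0.5,0.6,20],0]
    - [0.4,[0,0,28],0]
    - [0.4,[0,0,14],0]
    - [0.4,[0,0,12],0]
    - [0.4,[0,0,9],0]
    - [0.4,[0,0,6],0]
    - [0.4,[0,0,3],0]
    - [0.4,[0,0,0],0]
    - [0.4,[0,0,0],0]

```text
t: 52.2
tool_pos: [663.6, -12.8, 58.3]
tcp_rot: [3.14, -0.1, 0.002]
ft_force: [0.3, -0.6, -1.8]
gripper_width: 42.5
grip_force: 51.9
```

```bash
python3 -c "
from h import *
go(663,-12,52.4,86.4)"
```

```text
TURN -0.0 shift after turn [-0.7 -0.8  5.9] before [-0.7 -0.8  5.9] t 52.2 q6 1.51 tcp [663.6 -12.8  58.3] yaw -93.6 w 42.5 gf 51.9 F [ 0.3 -0.6 -1.8]
```

move_arm:
  targets:
    - [0.4,[-0.4,-0.5,3],0]
    - [0.4,[0,0,2.3],0]
    - [0.4,[0,0,0],0]
    - [0.65,[0,0,0],0]
    - [0.65,[0,0,0],0]
    - [0.65,[0,0,0],0]
    - [0.65,[0,0,-15],0]
    - [0.65,[0,0,-35],0]
    - [0.75,[0,0,-35],0]
    - [0.75,[0,0,-10],-8.2]
    - [0.75,[0,0,0],-8.2]
    - [0.75,[0,0,0],-8.2]
    - [0.75,[0,0,0],-8.2]
    - [0.75,[0,0,0],-8.2]
    - [0.75,[0,0,0],-8.2]
    - [0.75,[0,0,0],-8.2]
    - [0.75,[0,0,0],-8.2]
    - [0.75,[0,0,0],-8.2]
    - [0.75,[0,0,0],-8.3]
    - [0.75,[0,0,0],0]

```text
t: 54.2
tool_pos: [662.8, -12.2, 147.7]
tcp_rot: [2.433, 1.987, 0.001]
ft_force: [0.3, -0.2, 0.9]
gripper_width: 64.0
grip_force: 0.0
```

```bash
python3 pl.py 9 428.2 230 17 -11.5
```

```text
[[428.5 230.3  78.4 106.2  46.6]
 [854.2 286.9   6.5 118.1  40.7]]
[[807.2   1.1  40.3  97.5  37.4]
 [427.9 230.1  78.7 102.1  45.2]]
TURN -0.2 shift after turn [ 190.5 -278.2  130.5] before [ 189.6 -278.9  130.5] t 54.3 q6 0.08 tcp [662.8 -12.2 147.6] yaw -11.7 w 64.0 gf 0.0 F [ 0.3  0.3 -0.4]
side nest z [ 70.1 229.4 329.9 440.9 512.7]
top nest z [320.7 431.7 533.  558.6 563.3]
```

move_arm:
  targets:
    - [0.7,[23.8,-34.8,0],-0.2]
    - [0.7,[23.8,-34.8,0],0]
    - [0.7,[23.8,-34.8,0],0]
    - [0.7,[23.8,-34.8,0],0]
    - [0.7,[23.8,-34.8,0],0]
    - [0.7,[23.8,-34.8,0],0]
    - [0.7,[23.8,-34.8,0],0]
    - [0.7,[23.8,-34.8,20],0]
    - [0.7,[0,0,40],0]
    - [0.7,[0,0,40],0]
    - [0.7,[0,0,29],0]
    - [0.7,[0,0,0],0]
    - [0.7,[0,0,0],0]

```text
t: 55.6
tool_pos: [427.5, 229.4, 18.7]
tcp_rot: [-2.431, -1.99, 0.0]
ft_force: [0.3, -0.1, 1.1]
gripper_width: 60.1
grip_force: 0.0
```

```bash
python3 pl.py 10 428.2 230.1 -9.7 -11.5
```

```text
[[428.9 233.7  79.1 114.3  47. ]
 [854.  288.8   6.5 118.1  36.8]]
[]
TURN 0.1 shift after turn [ 0.1 -0.8 29.7] before [ 0.1 -0.8 29.7] t 55.7 q6 0.55 tcp [428.9 229.8  20. ] yaw -11.4 w 59.7 gf 0.0 F [-1.  -0.1  0.6]
side nest z [68.4 69.6 70.6 71.4 72.6]
top nest z [66.7 68.4 69.5 70.7 72.2]
```

move_arm:
  targets:
    - [0.7,[0,0,12],0]
    - [0.7,[0,0,10],0]
    - [0.7,[0,0,6.8],0]
    - [0.7,[0,0,0],0]
    - [0.4,[0,0,0],0]
    - [0.4,[0,0,0],0]
    - [0.4,[0,0,0],0]
    - [0.4,[0,0,0],0]
    - [0.4,[0,0,0],0]
  force: 50

```text
t: 56.6
tool_pos: [427.7, 229.4, -9.7]
tcp_rot: [2.429, 1.991, 0.002]
ft_force: [-0.3, -0.7, 6.7]
gripper_width: 42.7
grip_force: 50.5
```

```bash
python3 -c "
from h import *
go(663,-12,150,86.4)"
```

```text
TURN 82.3 shift after turn [ 250.2  226.1 -159.5] before [-190.4  278.3 -159.5] t 56.6 q6 0.55 tcp [427.7 229.4  -9.7] yaw -11.3 w 42.7 gf 50.5 F [-0.3 -0.7  6.7]
```

move_arm:
  targets:
    - [0.4,[0,0,-15],0]
    - [0.4,[0,0,-35],8.2]
    - [0.4,[0,0,-40],8.2]
    - [0.4,[0,0,-40],8.2]
    - [0.4,[0,0,-30],8.2]
    - [0.4,[0,0,0],8.2]
    - [0.4,[0,0,0],8.2]
    - [0.4,[0,0,0],8.2]
    - [0.4,[0,0,0],8.2]
    - [0.4,[0,0,0],8.2]
    - [0.4,[0,0,0],8.5]
    - [0.4,[31.3,28.3,0],0]
    - [0.4,[31.3,28.3,0],0]
    - [0.4,[31.3,28.3,0],0]
    - [0.4,[31.3,28.3,0],0]
    - [0.4,[31.3,28.3,0],0]
    - [0.4,[31.3,28.3,0],0]
    - [0.4,[31.3,28.3,0],0]
    - [0.4,[31.1,28,0],0]
    - [0.4,[0,0,0],0]

```text
t: 58.6
tool_pos: [666.5, -17.0, 148.0]
tcp_rot: [3.137, -0.105, 0.004]
ft_force: [-0.3, 0.2, -2.6]
gripper_width: 42.6
grip_force: 51.9
```

move_arm:
  targets:
    - [0.4,[0,0,0],0]
    - [0.4,[0,0,0],0]

```text
t: 58.8
tool_pos: [661.2, -11.3, 148.7]
tcp_rot: [-3.139, 0.099, 0.004]
ft_force: [0.5, -0.4, -2.7]
gripper_width: 42.3
grip_force: 51.9
```

```bash
python3 -c "
from h import *
go(663,-12,60.4,86.4)"
```

```text
TURN -0.0 shift after turn [ 2.1  0.7 88.3] before [ 2.1  0.7 88.3] t 58.8 q6 1.51 tcp [661.2 -11.3 148.7] yaw -93.6 w 42.3 gf 51.9 F [ 0.5 -0.4 -2.7]
```

move_arm:
  targets:
    - [0.4,[0.8,0.3,20],0]
    - [0.4,[0,0,26],0]
    - [0.4,[0,0,12],0]
    - [0.4,[0,0,10],0]
    - [0.4,[0,0,8],0]
    - [0.4,[0,0,6],0]
    - [0.4,[0,0,2],0]
    - [0.4,[0,0,0],0]
    - [0.4,[0,0,0],0]

```text
t: 59.7
tool_pos: [663.9, -12.6, 66.1]
tcp_rot: [-3.14, 0.1, -0.002]
ft_force: [0.1, -1.1, -2.8]
gripper_width: 42.2
grip_force: 51.9
```

```bash
python3 -c "
from h import *
go(663,-12,60.4,86.4)"
```

```text
TURN -0.0 shift after turn [-0.9 -0.6  5.7] before [-0.9 -0.6  5.7] t 59.7 q6 1.51 tcp [663.9 -12.6  66.1] yaw -93.6 w 42.2 gf 51.9 F [ 0.1 -1.1 -2.8]
```

move_arm:
  targets:
    - [0.4,[-0.5,-0.4,3],0]
    - [0.4,[0,0,2.2],0]
    - [0.4,[0,0,0],0]
    - [0.65,[0,0,0],0]
    - [0.65,[0,0,0],0]
    - [0.65,[0,0,0],0]
    - [0.65,[0,0,-15],0]
    - [0.65,[0,0,-35],0]
    - [0.65,[0,0,-40],0]
    - [0.65,[0,0,-35],0]
    - [0.65,[-15,-35,0],0]
    - [0.65,[-25,-40,0],0]
    - [0.65,[-25,-40,0],0]
    - [0.65,[-25,-40,0],0]
    - [0.65,[-25,-40,0],0]
    - [0.65,[-25,-40,0],0]
    - [0.65,[-15,-35,0],0]
    - [0.65,[0,0,0],0]

```text
t: 61.5
tool_pos: [523.1, 271.6, 185.9]
tcp_rot: [-3.137, 0.091, 0.0]
ft_force: [-0.2, -0.6, 0.6]
gripper_width: 55.8
grip_force: 0.0
```

```bash
python3 pl.py 11 500 230 180 86.4; python3 -c "
import cv2,numpy as np
p=cv2.imread('pics/m11.png');q=cv2.imread('pics/m11t.png')
a=cv2.resize(p[130:240,300:430],None,fx=4,fy=4,interpolation=2);b=cv2.resize(q[95:205,290:355],None,fx=4,fy=4,interpolation=2)
cv2.imwrite('pics/m11c.png',np.hstack([a,b]))"
```

```text
[[504.1 -43.6  -5.5  81.5  31.3]
 [853.9 288.7   5.7 118.2  36.8]]
[[686.5 -10.   -3.5 113.4  58.5]]
TURN 0.1 shift after turn [-22.7  39.2   5.7] before [-22.8  39.2   5.7] t 61.6 q6 1.99 tcp [525.1 267.7 185.7] yaw -93.5 w 55.7 gf 0.0 F [ 0.  -0.3  0.3]
side nest z [76.3 77.7 78.6 79.4 80.4]
top nest z [74.2 76.  77.4 78.6 80. ]
```

View pics/m11c.png

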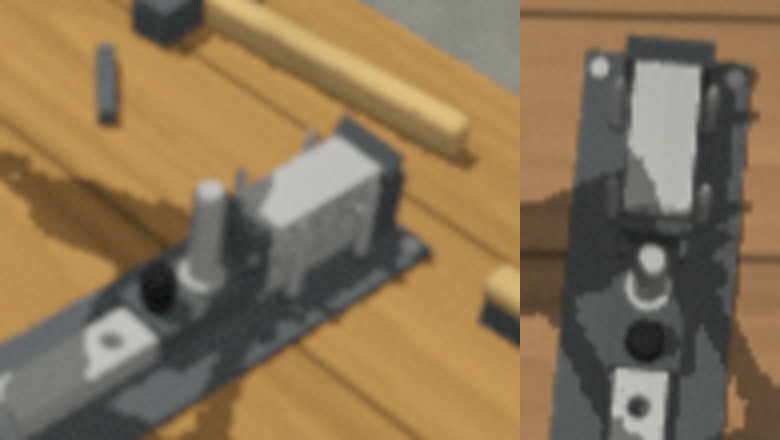

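The six-plate stack sits flat and square between the stops and dowels (top face at (320,190), 78 mm high, as six plates should be). The pin stands home at (205,235).

```bash
python3 -c "
from plant import manip
print(manip.hand_in())"
```

```text
the job is handed in; nothing more can be done
None
```

The job is handed in after about 62 s: the stop is set and locked by the collared pin, and all six plates, including one that got knocked aside, are stacked flat and square in the jig, measuring 78 mm to the top as they should; no verdict came back.

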